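Set up the bottle shaker for a run

ROBOT

A 6-joint arm with a two-finger parallel gripper is mounted at the origin on the work surface. World frame = base frame: x ahead of the robot, y to its left, z up, the work surface at z = 0. Lengths are in m, angles in rad, forces in N, time in s.
With the tool pointing down it reaches from about 0.15 to 0.775 m from the base axis. Payload 6.1 kg.
Tool frame: the origin (TCP) lies on the mounting face of the last link; the fingertips stand 173 mm ahead of it and the grasp point (between the pads) lies 155 mm ahead of it (r.tcp_to_tips is the distance from the TCP to the fingertips, in m); z points along the fingers, y is the direction in which the jaws open and shut (so a half turn about z gives the same grasp; the last joint's range is limited). The gripper opens to 85 mm and grips with 20 to 120 N. Pads are 22 mm wide; open, the fingers measure 114 mm over their backs; the gripper's body (76 mm by 85 mm) begins 54 mm behind the grasp point. The pads swing forward as they close: fully open they stand 13 mm farther back than shut.
Start: joints at [1.182, 0.126, -0.04, 1.405, 0, 1.571], TCP at [0.199, 0.486, 0.405] pointing down, gripper open.
Joint ranges: [-2.72, 2.72], [-0.95, 1.95], [-1.27, 1.35], [-1.78, 2.02], [-1.46, 1.47], [-3.14, 3.14]. Speed limits (rad/s): [2.39, 2.39, 3.01, 3.14, 3.14, 3.14].

INTERFACE

Orientations are given as [roll, pitch, yaw] about the fixed x, y, z axes, in that order (R = Rz(yaw) Ry(pitch) Rx(roll)).
In Python, from plant import telemetry, vision, order, r gives the robot as it stands. The module is installed in compiled form; this text tells all that it offers.
- The arm moves only by the tool arm_command, never from a script. Its argument "motion" is a list of rows, each a list of 3 entries, a list of its own where there are three numbers: the shift along the world's x, y, z in cm, then the turn, a rotation vector about the world's x, y, z in rad, then the finger opening in cm, from 0 to 8.54. A call has 1 to 8 rows; each row is the pose to reach, as a shift and turn from the pose commanded when the call began; what a row does not reach only later rows make up. A row lasts 1/12 s, in which the tool goes at most 41.7 mm and 7.16 degrees, less where a joint would pass 70% of its speed; a pose out of reach is approached as far as the arm can. A call with a gripper value outside its range is refused whole. The fingers move at their own pace and stop on an object; "squeeze" is the grip in N (left out, the last holds). Time passes only in rows, so rows that repeat a pose let the fingers close. It gives the time, the measured TCP pose, the force and the opening at its end, in the units of the state.
- telemetry.state(): the state, without advancing time (a new reading comes with each control period).
- vision.snapshot(name): name is "side" or "top" or "wrist"; returns the picture (384x512x3 uint8, red, green, blue); there is no depth.
- vision.calibration(name): a dict with "fx", "fy", "cx", "cy" (pixels), "dist_coeffs" ([k1, k2, p1, p2, k3] as OpenCV has them; the pictures are not rectified), "R" (3x3) and "t" (3): a world point X has camera coordinates R X + t. Camera axes: x right, y down, z forward; pixel columns grow to the right and rows downward; lengths in m; the calibration is good to about 2 mm. A picture is of the moment at which its call begins: read the wrist's pose just before it. calibration takes no time and is no camera call; for the wrist camera it gives the pose at the moment of the call.
- order.hand_in(): hands the job in, once; it reports no verdict.
The state is a dict: "t": time; "joint_pos": joint angles; "joint_velocities": joint speeds; "joint_efforts": joint torques, N m; "tcp_pos": TCP position; "tcp_rot": TCP orientation; "ft_force": force on the tool from outside, world axes, zero at the start; "moment": the same for the moment, N m; "grip_width": finger opening in m.
Only numpy, scipy, OpenCV 4.12 (cv2) and the standard library are available. Lean on these libraries where they do the work, as an engineer would, in place of code of your own. Each camera call takes 0.05 s, during which the arm holds its last target.

TASK

Set up the bottle shaker: take the black travel cap off its spindle and put it in the steel tray, then turn the aluminium platform to suit the four studs and set it down fully home on the drive, with the spindle up through its collar. Put on the spindle, standing on the collar, the one steel sleeve of the four that goes over the spindle and holds the cover just clear of the bottle caps (about 8 mm), and stand every sample bottle upright on the platform inside its rim. Last of all put the round cover level on top of the sleeve, and do not disturb the other things on the bench.

Things in the scene. Friction and masses are not known exactly. Their poses are not given: they have to be found in the camera images.
- hub_deck (a point): the shaker drive, fixed to the bench: a white 180 x 180 mm housing 50 mm tall. The point is the centre of its steel deck (the top face, 50 mm above the bench), z up. On the deck, four dark studs of 12 mm diameter, 11 mm tall, stand at (+-34, +-34) mm along the point's x and y axes (a square, the same at every quarter turn), and a round spindle of 20 mm diameter, 72 mm tall, with a tapered tip, stands at the point itself
- cap_mid (a point): black travel cap over the spindle at the start: a round tube of 44 mm diameter, 90 mm tall, closed on top, bore 26 mm and 80 mm deep, its foot resting on the deck; about 0.1 kg. The point is at its centre, 45 mm above its foot; z along its axis, up
- tray_in (a point): shallow steel tray fixed on the bench, 120 x 120 mm outside, 18 mm high, walls and floor 4 mm thick. The point is the centre of its inner floor
- platform_mid (a point): loose aluminium platform, 180 x 180 x 12 mm plate with an 8 mm high rim along its four edges (172 mm inside), about 0.5 kg. In its middle a steel collar rises 36 mm above the plate (46 mm outside diameter, 26 mm bore, top 48 mm above the plate's underside); take it by the collar. Four 16 mm through holes at (+-34, +-34) mm along its own x and y axes fit the studs, and the spindle passes up the collar. The point is on the collar's axis, 30 mm above the plate's underside; z up
- cover_knob (a point): loose round aluminium cover, 180 mm diameter, 6 mm thick, with a black knob on top (32 mm diameter, 40 mm tall) and under it a ring (58 mm inside, 72 mm outside diameter, 6 mm deep) that goes round the top of a sleeve. On the bench it rests on this ring. The point is half-way up the knob, 26 mm above the cover's underside and 32 mm above the ring's lower edge; z up. About 0.3 kg
- sleeve_a_mid (a point): one of four look-alike plain steel tubes standing on end, outside diameter 50 mm: this one is 60 mm tall with a 26 mm bore. The point is at its centre, half-way up (30 mm above its foot); z along the tube
- sleeve_b_mid (a point): one of four look-alike plain steel tubes standing on end, outside diameter 50 mm: this one is 42 mm tall with a 26 mm bore. The point is at its centre, half-way up (21 mm above its foot); z along the tube
- sleeve_c_mid (a point): one of four look-alike plain steel tubes standing on end, outside diameter 50 mm: this one is 82 mm tall with a 26 mm bore. The point is at its centre, half-way up (41 mm above its foot); z along the tube
- sleeve_d_mid (a point): one of four look-alike plain steel tubes standing on end, outside diameter 50 mm: this one is 60 mm tall with a 14 mm bore. The point is at its centre, half-way up (30 mm above its foot); z along the tube
- bottle0_mid (a point): clear glass sample bottle with a blue cap, standing, 56 mm diameter up to 68 mm above its foot, 48 mm above that, 88 mm tall in all, about 0.2 kg, weight low; two to four of the bottles 0 to 3 are present. The point is at its centre, 44 mm above its foot; z up
- bottle1_mid (a point): clear glass sample bottle with a blue cap, standing, 56 mm diameter up to 68 mm above its foot, 48 mm above that, 88 mm tall in all, about 0.2 kg, weight low; two to four of the bottles 0 to 3 are present. The point is at its centre, 44 mm above its foot; z up
- bottle2_mid (a point): clear glass sample bottle with a blue cap, standing, 56 mm diameter up to 68 mm above its foot, 48 mm above that, 88 mm tall in all, about 0.2 kg, weight low; two to four of the bottles 0 to 3 are present. The point is at its centre, 44 mm above its foot; z up
- bottle3_mid (a point): clear glass sample bottle with a blue cap, standing, 56 mm diameter up to 68 mm above its foot, 48 mm above that, 88 mm tall in all, about 0.2 kg, weight low; two to four of the bottles 0 to 3 are present. The point is at its centre, 44 mm above its foot; z up
- bulb: bystander: orange pear-shaped rubber bulb, 48 mm wide, 65 mm tall; origin at the centre of its underside
- dish: bystander: small white dish, 64 mm wide, 16 mm high; origin at the centre of its underside
- filterbox: bystander: blue closed box, 100 x 100 x 45 mm; origin at the centre of its underside

How it is judged:
By the outcome, as a careful person would: the job done as asked, in the order asked, and still so for the second after the job is handed in, with the robot touching nothing.
Of bottle0, bottle1, bottle2, bottle3 only 2 to 4 are there at a start; the rules pass over those that are not, and their reading is None.
At some moment in a run one of bottle0, bottle1, bottle2, bottle3, cover may be knocked a few centimetres aside while the robot is not near it.
It also fails if it takes over 210 s, if anything falls off the work surface, if the arm or the gripper's body presses on something with over 40 N, if the wrist force passes 120 N, or if a joint passes its speed limit or range.

## Working session

There is one attempt and no reset: what is moved stays moved. The work goes in short steps, Python scripts to look and compute and a tool call to move; the robot and the scene stay as the last step left them, time stands still between calls to the robot, and variables do not carry over. Pictures are saved under pics/ and viewed, and the job is handed in when it is done.

Besides the shell and the picture viewer there is one more tool, called after ">>>" as name(argument=value, ...) on one line, values as JSON. arm_command: Moves the arm, as the interface text tells. Its arguments: {"type":"object","properties":{"motion":{"type":"array","items":{"type":"array"}},"squeeze":{"type":"number"}},"required":["motion"]}

```bash
mkdir -p pics; ls; cat > h.py <<'E'
import numpy as np, cv2
from plant import telemetry, vision, order, r
def snap(n,f):
    c=vision.calibration(n); im=vision.snapshot(n); cv2.imwrite(f'pics/{f}.png',im[:,:,::-1]); return im,c
def K(c): return np.array([[c['fx'],0,c['cx']],[0,c['fy'],c['cy']],[0,0,1.]])
def ray(c,px,z):
    p=cv2.undistortPoints(np.array([[px]],float),K(c),np.array(c['dist_coeffs'],float))[0,0]
    R=np.array(c['R']);t=np.array(c['t'])
    o=-R.T@t; d=R.T@np.array([p[0],p[1],1]); s=(z-o[2])/d[2]
    return o+s*d
def proj(c,X):
    R=np.array(c['R']);t=np.array(c['t'])
    return cv2.projectPoints(np.array(X,float).reshape(-1,1,3),cv2.Rodrigues(R)[0],t,K(c),np.array(c['dist_coeffs'],float))[0].reshape(-1,2)
def crop(im,x0,y0,x1,y1,k,f):
    cv2.imwrite(f'pics/{f}.png',cv2.resize(im[y0:y1,x0:x1,::-1],None,fx=k,fy=k,interpolation=cv2.INTER_CUBIC))
E
python3 - <<'E'
from h import *
import pickle
o={}
for n in ['top','side','wrist']:
    im,c=snap(n,n+'0'); o[n]=(im,c)
    print(n,c, -np.array(c['R']).T@np.array(c['t']))
pickle.dump(o,open('o0.pkl','wb'))
print(telemetry.state())
E
```

```text
pics
top {'fx': 455.5382110032273, 'fy': 455.5382110032273, 'cx': 252.6290581008585, 'cy': 186.3646165177217, 'dist_coeffs': array([-0.00440516,  0.        ,  0.        ,  0.        ,  0.        ]), 'R': array([[-0.01020389, -0.99994571,  0.0021107 ],
       [-0.97672995,  0.00951472, -0.21426168],
       [ 0.21422997, -0.00424789, -0.97677402]]), 't': array([0.01043132, 0.56185385, 1.28313933])} [0.27399903 0.0105355  1.37369889]
side {'fx': 498.2196910712681, 'fy': 498.2196910712681, 'cx': 267.0721890124449, 'cy': 194.6261419954065, 'dist_coeffs': array([-0.03798361,  0.        ,  0.        ,  0.        ,  0.        ]), 'R': array([[ 0.9109858 , -0.41182732, -0.02243038],
       [-0.25971183, -0.53055006, -0.80688686],
       [ 0.32039761,  0.74088791, -0.59028   ]]), 't': array([-0.4875214 ,  0.18823573,  1.07765686])} [ 0.14773343 -0.8993291   0.77706894]
wrist {'fx': 337.3106201777501, 'fy': 337.3106201777501, 'cx': 257.25122466347216, 'cy': 192.85636203183134, 'dist_coeffs': array([0.03129879, 0.        , 0.        , 0.        , 0.        ]), 'R': array([[ 0.37878002,  0.925484
[... 199 characters left out ...]
798]
{'t': 0.15, 'joint_pos': array([ 1.18201603e+00,  1.26247764e-01, -4.03697562e-02,  1.40538624e+00,
        2.25204827e-05,  1.57078552e+00]), 'joint_velocities': array([ 8.90765547e-04, -6.78030986e-04,  1.57525343e-03,  1.78723073e-03,
        6.67052951e-05,  3.79425785e-04]), 'joint_efforts': array([-1.65976133e-03, -4.36276031e+01,  3.53150010e+01,  1.36305872e-02,
       -8.81479696e-05, -2.07299206e-05]), 'tcp_pos': array([0.19896626, 0.48572934, 0.40410677]), 'tcp_rot': array([-3.14038522e+00, -2.25335109e-05,  2.75282313e+00]), 'ft_force': array([ 0.07610523,  0.32943361, -0.69075331]), 'moment': array([-0.00528258,  0.03636307, -0.02891896]), 'grip_width': 0.08524696406373666}
```

View pics/top0.png

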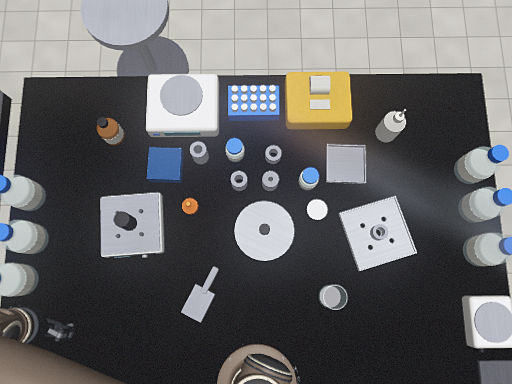

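View pics/side0.png

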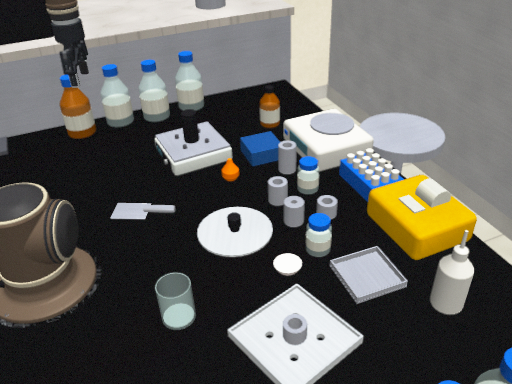

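View pics/wrist0.png

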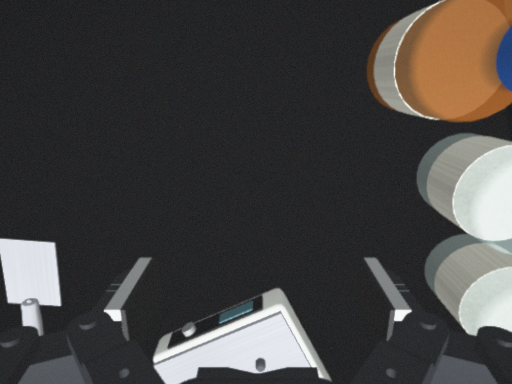

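The top view shows the drive at (132,225), the platform at (378,233), the cover at (264,230), the tray at (346,163), bottles at (234,149) and (309,178), and sleeves near (199,152), (239,180), (270,180) and (273,154). I'll enlarge it.

```bash
python3 - <<'E'
from h import *
import pickle
o=pickle.load(open('o0.pkl','rb'))
im,c=o['top']
crop(im,90,130,290,270,4,'t1'); crop(im,220,130,420,275,4,'t2')
im,c=o['side']
crop(im,150,100,350,260,4,'s1');
E
```

```text
(no output)
```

View pics/t1.png

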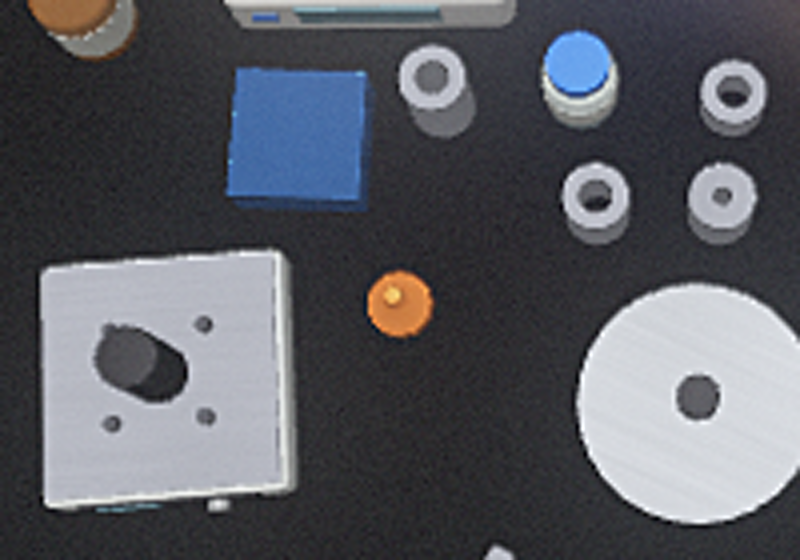

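View pics/t2.png

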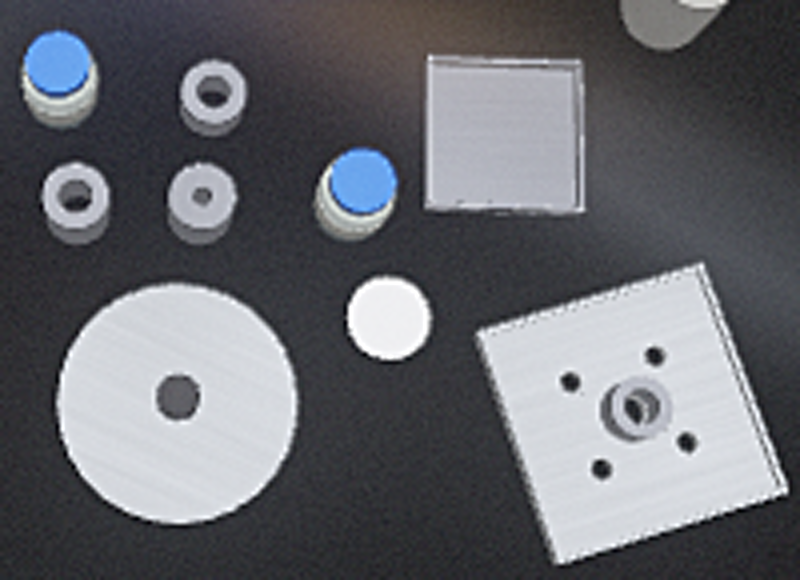

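View pics/s1.png

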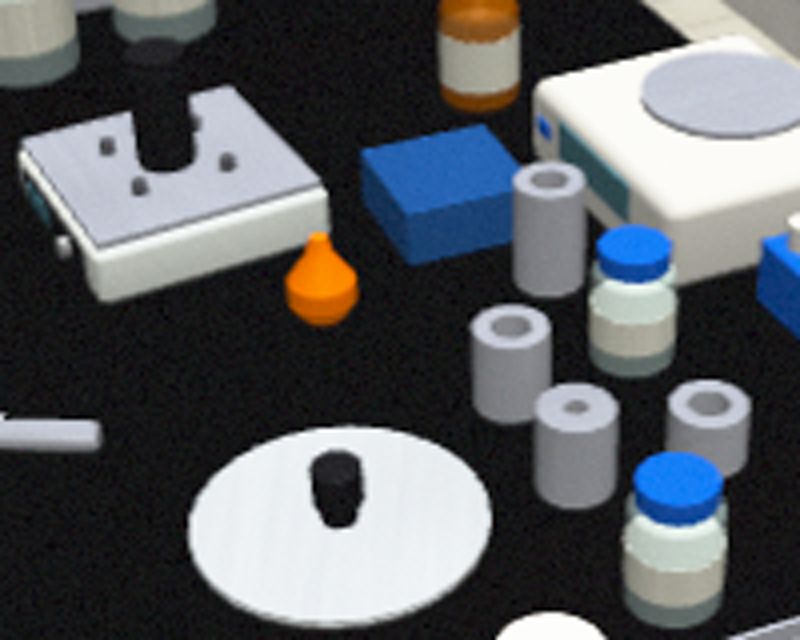

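```bash
python3 - <<'E'
from h import *
import pickle
o=pickle.load(open('o0.pkl','rb'))
c=o['top'][1]; cs=o['side'][1]
t1=lambda u,v:(90+u/4-.4,130+v/4-.4); t2=lambda u,v:(220+u/4-.4,130+v/4-.4); s1=lambda u,v:(150+u/4-.4,100+v/4-.4)
P=lambda n,px,z,cc=c:print(n,np.round(ray(cc,px,z)*1000,1))
P('stud TR',t1(204,323),.061);P('stud BR',t1(206,415),.061);P('stud BL',t1(112,423),.061);P('stud TL',t1(108,329),.061)
P('cap top',t1(125,357),.14)
for n,u in dict(TL=(42,270),TR=(277,252),BR=(283,491),BL=(46,507)).items(): P('deck '+n,t1(*u),.05)
P('slA',t1(596,194),.06);P('slA2',t2(76,193),.06);P('slD',t2(202,195),.06);P('slB',t2(214,92),.042);P('slC',t1(432,77),.082)
P('bot L',t1(578,63),.088);P('bot R',t2(363,181),.088)
P('cover knob',t2(178,397),.052);P('cover disc',t2(178,403),.012)
P('collar',t2(640,407),.048)
for u in [(570,381),(655,355),(687,441),(601,468)]: P('hole',t2(*u),.012)
for u in [(428,57),(582,60),(584,212),(426,208)]: P('tray',t2(*u),.018)
print('side')
P('slA',s1(511,327),.06,cs);P('bot L',s1(634,253),.088,cs);P('bot R',s1(678,488),.088,cs);P('knob',s1(336,462),.052,cs)
P('slD',s1(576,406),.06,cs)
P('bulb',t1(398,303),.03)
E
```

```text
stud TR [493.5 332.2  61. ]
stud BR [426.3 327.9  61. ]
stud BL [421.2 395.4  61. ]
stud TL [489.7 401.9  61. ]
cap top [457.3 365.7 140. ]
deck TL [536.2 456.4  50. ]
deck TR [548.1 283.   50. ]
deck BR [372.2 272.8  50. ]
deck BL [362.4 442.9  50. ]
slA [587.6  46.1  60. ]
slA2 [588.4  46.1  60. ]
slD [585.9 -47.2  60. ]
slB [670.6 -58.6  42. ]
slC [672.4 166.4  82. ]
bot L [680.3  58.3  88. ]
bot R [ 588.6 -163.2   88. ]
cover knob [436.9 -27.3  52. ]
cover disc [437.4 -28.4  12. ]
collar [ 426.7 -364.5   48. ]
hole [ 451.  -323.3   12. ]
hole [ 470.  -388.7   12. ]
hole [ 405.1 -408.    12. ]
hole [ 385.7 -342.4   12. ]
tray [ 704.5 -226.9   18. ]
tray [ 701.  -346.7   18. ]
tray [ 579.7 -340.6   18. ]
tray [ 584.1 -220.    18. ]
side
slA [583.7  41.1  60. ]
bot L [672.9  44.9  88. ]
bot R [ 582.5 -174.8   88. ]
knob [437.4 -28.7  52. ]
slD [583.2 -51.1  60. ]
bulb [512.4 195.3  30. ]
```

>>> arm_command(motion=[[[25.8, -12.0, 0], [0, 0, -1.182], 8.5], [[25.8, -12.0, 0], [0, 0, -1.182], 8.5], [[25.8, -12.0, 0], [0, 0, -1.182], 8.5], [[25.8, -12.0, 0], [0, 0, -1.182], 8.5], [[25.8, -12.0, 0], [0, 0, -1.182], 8.5], [[25.8, -12.0, 0], [0, 0, -1.182], 8.5], [[25.8, -12.0, 0], [0, 0, -1.182], 8.5], [[25.8, -12.0, 0], [0, 0, -1.182], 8.5]])

```text
t: 0.82
tcp_pos: [0.4617, 0.3632, 0.4034]
tcp_rot: [3.141, 0.002, 1.741]
ft_force: [-1.3, -0.9, 0.6]
grip_width: 0.0852
```

>>> arm_command(motion=[[[0, 0, 0], [0, 0, -0.1], 8.5], [[0, 0, 0], [0, 0, -0.182], 8.5], [[0, 0, 0], [0, 0, -0.182], 8.5]])

```text
t: 1.07
tcp_pos: [0.4574, 0.3655, 0.4042]
tcp_rot: [-3.141, 0.001, 1.568]
ft_force: [0.2, -0.7, -0.0]
grip_width: 0.0846
```

```bash
cat > look.py <<'E'
import sys
from h import *
import pickle
n,f=sys.argv[1:3]
s=telemetry.state(); im,c=snap(n,f); pickle.dump((im,c,s),open(f'{f}.pkl','wb'))
print(s['t'],np.round(s['tcp_pos']*1000,1),np.round(s['tcp_rot'],4),np.round(s['ft_force'],1),round(s['grip_width']*1000,1))
E
python3 look.py wrist w1
```

```text
1.0667 [457.4 365.5 404.2] [-3.1408e+00  6.0000e-04  1.5680e+00] [ 0.2 -0.7 -0. ] 84.6
```

View pics/w1.png

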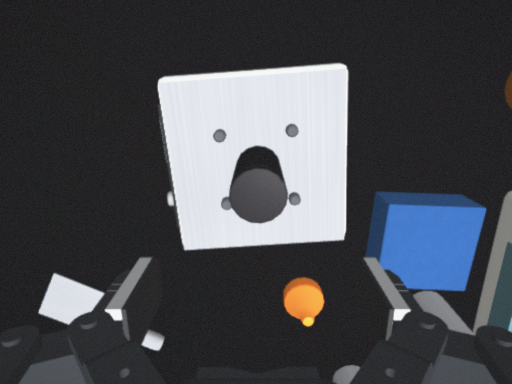

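The wrist view shows studs at (220,135), (292,130), (295,199) and (226,203), and the cap top centred at (259,195).

```bash
python3 - <<'E'
from h import *
import pickle
im,c,s=pickle.load(open('w1.pkl','rb'))
P=lambda n,px,z:print(n,np.round(ray(c,px,z)*1000,1))
for u in [(220,135),(292,130),(295,198.5),(226,203)]:P('stud',u,.061)
P('cap',(259,195.5),.14)
for u in [(159,80),(347,67),(345,238),(184,249)]:P('deck',u,.05)
print(proj(c,[[.4574,.3655,.25]]))
crop(im,150,60,350,255,4,'w1c')
E
```

```text
stud [423.2 399.8  61. ]
stud [489.6 404.2  61. ]
stud [494.5 337.4  61. ]
stud [426.6 332.8  61. ]
cap [459.  367.6 140. ]
deck [368.7 447.6  50. ]
deck [538.  458.2  50. ]
deck [549.9 289.3  50. ]
deck [378.9 276.5  50. ]
[[256.05973274 284.16004469]]
```

View pics/w1c.png

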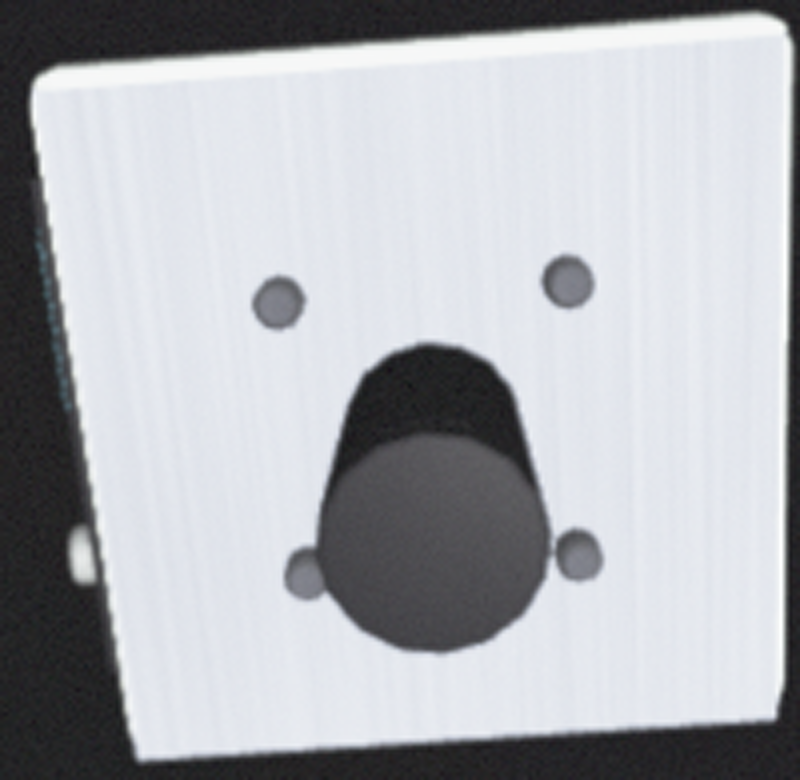

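>>> arm_command(motion=[[[0.1, 0.05, -4], [0, 0, 0], 7.0], [[0.1, 0.05, -8], [0, 0, 0], 7.0], [[0.1, 0.05, -12], [0, 0, 0], 7.0], [[0.1, 0.05, -13.3], [0, 0, 0], 7.0], [[0.1, 0.05, -13.3], [0, 0, 0], 7.0], [[0.1, 0.05, -13.3], [0, 0, 0], 4], [[0.1, 0.05, -13.3], [0, 0, 0], 4], [[0.1, 0.05, -13.3], [0, 0, 0], 4]], squeeze=40)

```text
t: 1.78
tcp_pos: [0.4585, 0.3669, 0.2739]
tcp_rot: [3.139, -0.002, 1.572]
ft_force: [0.0, -0.4, -1.3]
grip_width: 0.0426
```

>>> arm_command(motion=[[[0, 0, 0], [0, 0, 0], 4], [[0, 0, 0], [0, 0, 0], 4], [[0, 0, 0], [0, 0, 0], 4]], squeeze=40)

```text
t: 2.03
tcp_pos: [0.4585, 0.3667, 0.2737]
tcp_rot: [3.139, -0.002, 1.571]
ft_force: [-0.6, 0.3, 6.2]
grip_width: 0.0428
```

>>> arm_command(motion=[[[0, 0, 3], [0, 0, 0], 4], [[0, 0, 7], [0, 0, 0], 4], [[0, 0, 11], [0, 0, 0], 4], [[0, 0, 11.5], [0, 0, 0], 4], [[0, 0, 11.5], [0, 0, 0], 4]])

```text
t: 2.45
tcp_pos: [0.4585, 0.3666, 0.3906]
tcp_rot: [3.136, -0.004, 1.571]
ft_force: [0.4, -0.0, -1.4]
grip_width: 0.0429
```

```bash
python3 look.py wrist w2; python3 look.py side s2
```

```text
2.45 [458.5 366.6 390.6] [ 3.1362 -0.0043  1.5709] [ 0.4 -0.  -1.4] 42.9
2.5 [458.2 366.4 388. ] [ 3.1392e+00 -1.8000e-03  1.5709e+00] [ 0.   0.1 -1.7] 43.1
```

View pics/s2.png

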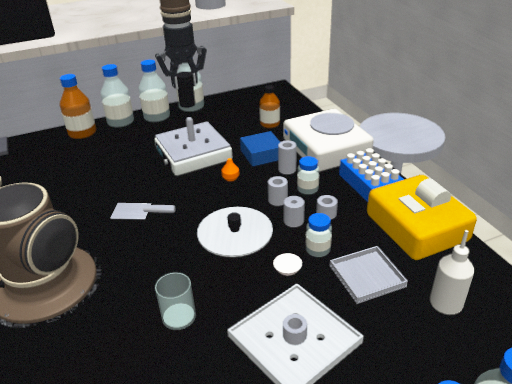

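View pics/w2.png

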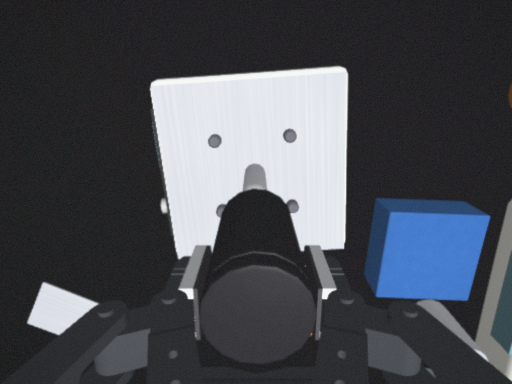

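>>> arm_command(motion=[[[9, -31.8, 0], [0, 0, 0], 4], [[9, -31.8, 0], [0, 0, 0], 4], [[9, -31.8, 0], [0, 0, 0], 4], [[9, -31.8, 0], [0, 0, 0], 4], [[9, -31.8, 0], [0, 0, 0], 4], [[9, -31.8, 0], [0, 0, 0], 4], [[9, -31.8, 0], [0, 0, 0], 4], [[9, -31.8, 0], [0, 0, 0], 4]])

```text
t: 3.22
tcp_pos: [0.5478, 0.046, 0.3843]
tcp_rot: [-3.138, 0.0, 1.571]
ft_force: [0.6, 1.3, -0.9]
grip_width: 0.0428
```

>>> arm_command(motion=[[[9.4, -33.2, 0], [0, 0, 0], 4], [[9.4, -33.2, 0], [0, 0, 0], 4], [[9.4, -33.2, 0], [0, 0, 0], 4], [[9.4, -33.2, 0], [0, 0, 0], 4], [[9.4, -33.2, 0], [0, 0, 0], 4], [[9.4, -33.2, 0], [0, 0, 0], 4], [[9.4, -33.2, 0], [0, 0, 0], 4], [[9.4, -33.2, -2], [0, 0, 0], 4]])

```text
t: 3.88
tcp_pos: [0.6383, -0.2723, 0.372]
tcp_rot: [3.141, 0.0, 1.57]
ft_force: [1.0, 0.5, -0.7]
grip_width: 0.0431
```

>>> arm_command(motion=[[[0, 0, 0], [0, 0, 0], 4], [[0, 0, -3], [0, 0, 0], 4], [[0, 0, -7], [0, 0, 0], 4], [[0, 0, -10], [0, 0, 0], 4], [[0, 0, -12], [0, 0, 0], 4], [[0, 0, -12], [0, 0, 0], 4], [[0, 0, -12], [0, 0, 0], 4]])

```text
t: 4.47
tcp_pos: [0.6371, -0.2694, 0.2491]
tcp_rot: [-3.136, -0.002, 1.571]
ft_force: [-0.3, 0.2, -0.4]
grip_width: 0.043
```

```bash
python3 look.py side s3
```

```text
4.4667 [ 637.1 -269.4  249.1] [-3.1361e+00 -2.3000e-03  1.5708e+00] [-0.3  0.2 -0.4] 43.0
```

View pics/s3.png

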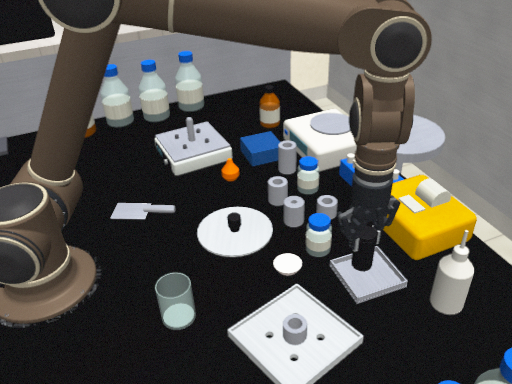

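>>> arm_command(motion=[[[0.5, -1.4, 0], [0, 0, 0], 4], [[0.5, -1.4, -1], [0, 0, 0], 4], [[0.5, -1.4, -1.7], [0, 0, 0], 4], [[0.5, -1.4, -2.0], [0, 0, 0], 4], [[0.5, -1.4, -2.0], [0, 0, 0], 4]])

```text
t: 4.93
tcp_pos: [0.6426, -0.2833, 0.231]
tcp_rot: [-3.14, -0.001, 1.571]
ft_force: [-0.0, -0.3, -0.7]
grip_width: 0.0428
```

>>> arm_command(motion=[[[0, 0, -0.1], [0, 0, 0], 4], [[0, 0, -0.25], [0, 0, 0], 4], [[0, 0, -0.25], [0, 0, 0], 4], [[0, 0, -0.25], [0, 0, 0], 5], [[0, 0, -0.25], [0, 0, 0], 7], [[0, 0, -0.25], [0, 0, 0], 7], [[0, 0, 0.5], [0, 0, 0], 7], [[0, 0, 3], [0, 0, 0], 7]])

```text
t: 5.6
tcp_pos: [0.6421, -0.2835, 0.2587]
tcp_rot: [-3.135, -0.003, 1.571]
ft_force: [-0.2, -0.3, -0.8]
grip_width: 0.0701
```

```bash
python3 look.py side s4
```

```text
5.6 [ 642.1 -283.5  258.7] [-3.1354e+00 -2.8000e-03  1.5708e+00] [-0.2 -0.3 -0.8] 70.1
```

View pics/s4.png

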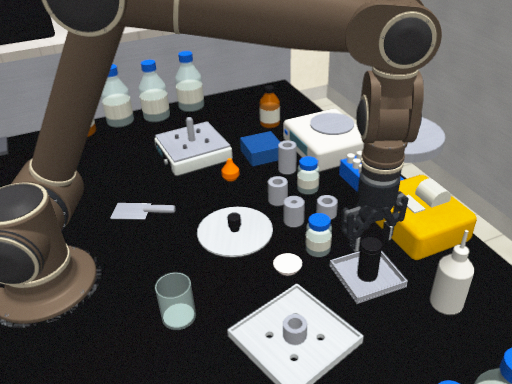

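>>> arm_command(motion=[[[0, 0, 4], [0, 0, 0], 8], [[0, 0, 8], [0, 0, 0], 8], [[-4, -1.5, 10], [0, 0, 0], 8], [[-8, -3, 12], [0, 0, 0], 8], [[-12, -4.5, 12], [0, 0, 0], 8], [[-16, -6, 12], [0, 0, 0], 8], [[-19.5, -7.5, 12], [0, 0, 0], 8], [[-21.5, -8.2, 12], [0, 0, 0], 8]])

```text
t: 6.32
tcp_pos: [0.4253, -0.3665, 0.3836]
tcp_rot: [3.14, 0.002, 1.57]
ft_force: [0.6, -1.1, 0.9]
grip_width: 0.0795
```

>>> arm_command(motion=[[[0, 0, 0], [0, 0, 0], 8], [[0, 0, 0], [0, 0, 0], 8]])

```text
t: 6.48
tcp_pos: [0.4266, -0.3665, 0.3836]
tcp_rot: [3.14, 0.001, 1.568]
ft_force: [0.9, -0.6, -0.4]
grip_width: 0.0802
```

```bash
python3 look.py wrist w5; python3 -c "
from h import *
import pickle
im,c,s=pickle.load(open('w5.pkl','rb'))
crop(im,130,40,390,235,3,'w5c')"
```

```text
6.4833 [ 426.6 -366.5  383.6] [3.1397e+00 1.4000e-03 1.5680e+00] [ 0.9 -0.6 -0.4] 80.2
```

View pics/w5.png

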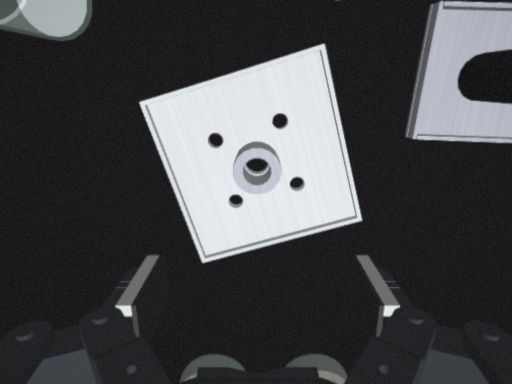

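View pics/w5c.png

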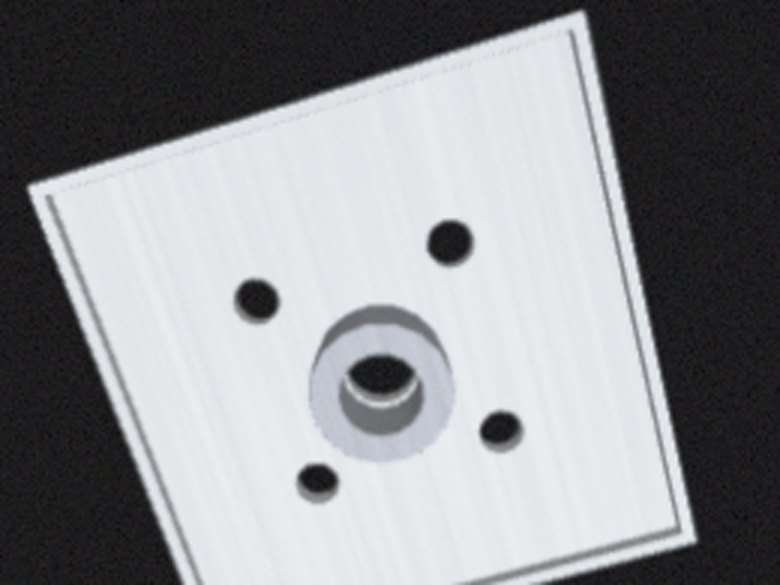

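```bash
python3 - <<'E'
from h import *
import pickle
im,c,s=pickle.load(open('w5.pkl','rb'))
f=lambda u,v:(130+u/3-.33,40+v/3-.33)
h=np.array([ray(c,f(*u),.012)[:2]*1000 for u in [(257,300.5),(450,243),(502,430.5),(318,482.5)]])
print(h.round(1),h.mean(0),(ray(c,f(382,393),.048)*1000).round(1))
for a,b in [(0,1),(3,2),(3,0),(2,1)]:
    d=h[b]-h[a];print(np.degrees(np.arctan2(d[1],d[0])))
for u in [(29,186),(583,12),(695,541)]:print((ray(c,f(*u),.020)*1000).round(1))
E
```

```text
[[ 385.3 -341.7]
 [ 450.1 -322.8]
 [ 469.6 -387.7]
 [ 404.4 -407. ]] [ 427.3667847  -364.81211165] [ 427.4 -364.5   48. ]
16.271589375803163
16.461217436981215
106.27968038407202
106.74611126684978
[ 315.8 -304.1   20. ]
[ 488.2 -254.    20. ]
[ 538.6 -426.6   20. ]
```

>>> arm_command(motion=[[[0.05, 0.1, -4], [0, 0, 0], 7], [[0.05, 0.1, -8], [0, 0, 0], 7], [[0.05, 0.1, -12], [0, 0, 0], 7], [[0.05, 0.1, -15], [0, 0, 0], 7], [[0.05, 0.1, -17], [0, 0, 0], 7], [[0.05, 0.1, -18], [0, 0, 0], 7], [[0.05, 0.1, -18], [0, 0, 0], 7]])

```text
t: 7.12
tcp_pos: [0.429, -0.3639, 0.1996]
tcp_rot: [-3.139, -0.003, 1.572]
ft_force: [-0.6, -0.1, -0.4]
grip_width: 0.07
```

>>> arm_command(motion=[[[-0.1, -0.1, -0.5], [0, 0, 0], 7], [[-0.1, -0.1, -1.0], [0, 0, 0], 7], [[-0.1, -0.1, -1.0], [0, 0, 0], 4], [[-0.1, -0.1, -1.0], [0, 0, 0], 4], [[-0.1, -0.1, -1.0], [0, 0, 0], 4], [[-0.1, -0.1, -1.0], [0, 0, 0], 4], [[-0.1, -0.1, -1.0], [0, 0, 0], 4], [[-0.1, -0.1, -1.0], [0, 0, 0], 4]], squeeze=80)

```text
t: 7.78
tcp_pos: [0.4277, -0.3662, 0.1936]
tcp_rot: [3.14, 0.002, 1.571]
ft_force: [-1.1, 0.9, 5.2]
grip_width: 0.0446
```

```bash
python3 look.py wrist w6
```

```text
7.7833 [ 427.7 -366.2  193.6] [3.1404e+00 1.5000e-03 1.5707e+00] [-1.1  0.9  5.2] 44.6
```

View pics/w6.png

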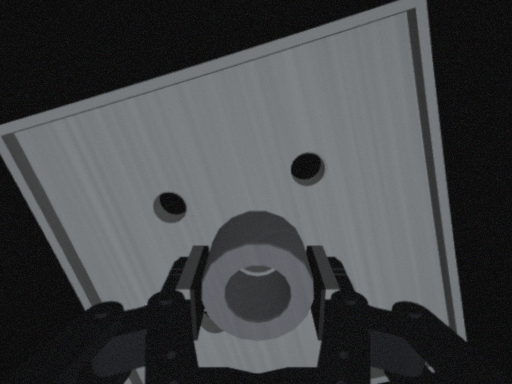

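>>> arm_command(motion=[[[0, 0, 1], [0, 0, 0], 4], [[0, 0, 3], [0, 0, 0], 4], [[0, 0, 6], [0, 0, 0], 4], [[0, 0, 10], [0, 0, -0.06], 4], [[0, 0, 14], [0, 0, -0.14], 4], [[0, 0, 17], [0, 0, -0.22], 4], [[0, 0, 17], [0, 0, -0.222], 4], [[0, 0, 17], [0, 0, -0.222], 4]])

```text
t: 8.5
tcp_pos: [0.4278, -0.3661, 0.3641]
tcp_rot: [3.138, 0.002, 1.349]
ft_force: [0.1, -0.6, -6.9]
grip_width: 0.0449
```

```bash
python3 look.py wrist w7;python3 look.py side s7
```

```text
8.5 [ 427.8 -366.1  364.1] [3.1380e+00 1.7000e-03 1.3495e+00] [ 0.1 -0.6 -6.9] 44.9
8.55 [ 427.5 -365.8  361.9] [ 3.1414e+00 -1.0000e-04  1.3497e+00] [-1.1 -0.3 -5.6] 44.9
```

View pics/w7.png

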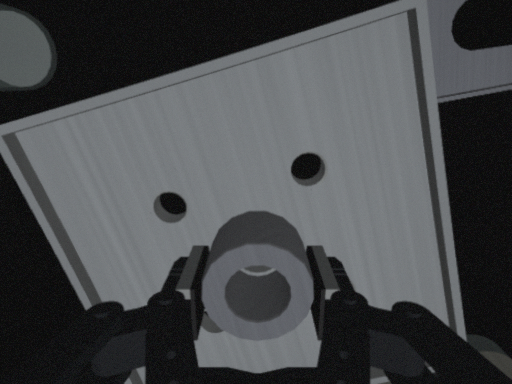

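View pics/s7.png

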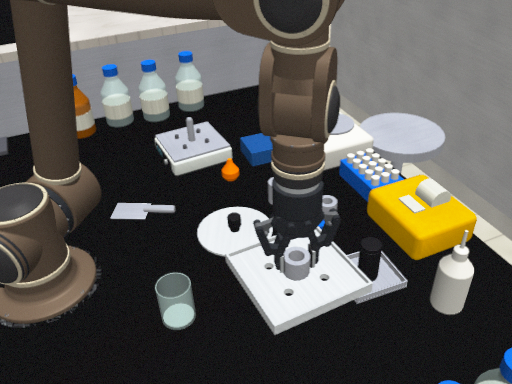

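```bash
python3 - <<'E'
from h import *
import pickle
im,c,s=pickle.load(open('w6.pkl','rb'))
crop(im,180,190,340,350,4,'w6c')
im,c,s=pickle.load(open('w2.pkl','rb'))
crop(im,145,60,355,265,3.5,'w2c')
im,c,s=pickle.load(open('s2.pkl','rb'))
crop(im,145,105,245,180,8,'s2c')
E
```

```text
(no output)
```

View pics/w6c.png

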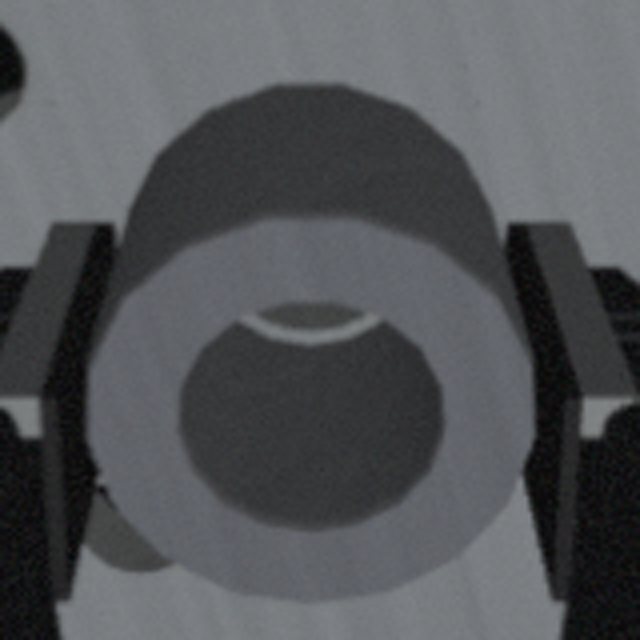

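View pics/w2c.png

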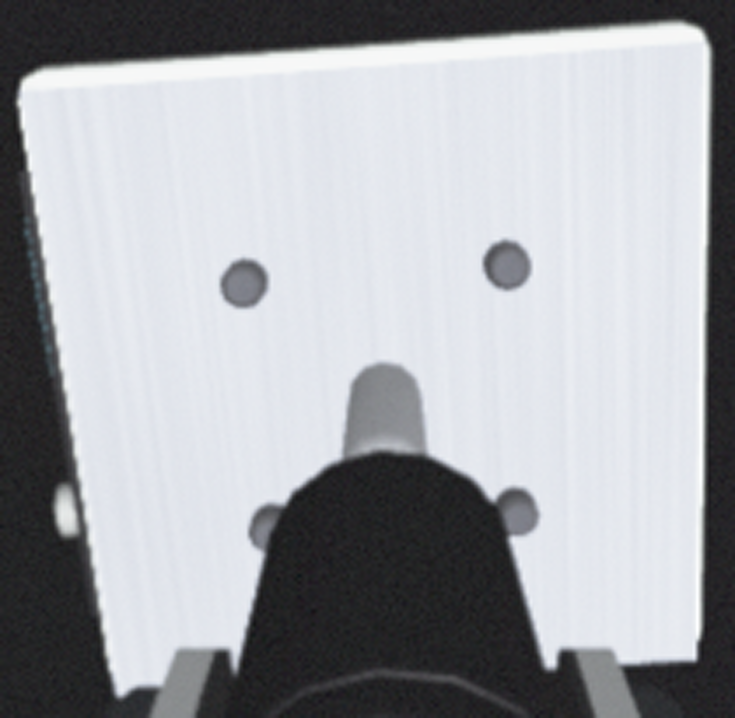

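View pics/s2c.png

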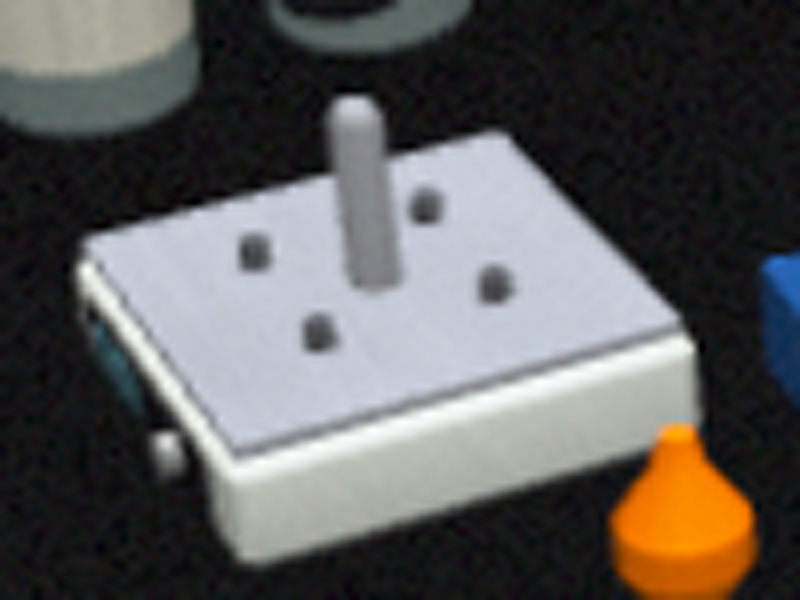

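```bash
python3 - <<'E'
from h import *
import pickle
im,c,s=pickle.load(open('w6.pkl','rb'))
# fit collar top by projected ellipse extents
f=lambda u,v,k,x,y:((u+.5)/k-.5+x,(v+.5)/k-.5+y)
L,R_,T,B=[ray(c,f(*u,4,180,190),.048)*1000 for u in [(87,400),(533,400),(310,215),(310,602)]]
print('collar',(L+R_)/2,(T+B)/2,'tcp',s['tcp_pos'])
im,c,s=pickle.load(open('w2.pkl','rb'))
h=np.array([ray(c,f(*u,3.5,145,60),.061)[:2]*1000 for u in [(245,284),(508,266),(518,511),(271,527)]])
print(h.round(1),h.mean(0))
im,c,s=pickle.load(open('s2.pkl','rb'))
h=np.array([ray(c,f(*u,8,145,105),.061)[:2]*1000 for u in [(254,239),(425,194),(494,272),(318,321)]])
print(h.round(1),h.mean(0))
d=np.r_[h[1]-h[0],h[2]-h[3]];print(np.degrees(np.arctan2(d[1::2],d[::2])))
d=np.r_[h[0]-h[3],h[1]-h[2]];print(np.degrees(np.arctan2(d[1::2],d[::2])))
E
```

```text
collar [ 428.45157348 -363.08119714   48.        ] [ 428.4519803  -365.19512592   48.        ] tcp [ 0.4276997  -0.36616471  0.19360188]
[[422.8 399.4]
 [489.5 403.9]
 [494.2 337.9]
 [427.3 333.3]] [458.43108341 368.6210884 ]
[[419.7 390.9]
 [487.1 395.2]
 [491.5 327.5]
 [423.8 322.5]] [455.5541137  359.04692223]
[3.63365336 4.23271793]
[93.41774217 93.70343895]
```

>>> arm_command(motion=[[[0.1, 3, 0], [0, 0, 0], 4], [[0.3, 7, 0], [0, 0, 0], 4], [[0.5, 11, 0], [0, 0, 0], 4], [[0.7, 15, 0], [0, 0, 0], 4], [[0.8, 19, 0], [0, 0, 0], 4], [[1.0, 23, 0], [0, 0, 0], 4], [[1.2, 27, 0], [0, 0, 0], 4], [[1.3, 31, 0], [0, 0, 0], 4]])

```text
t: 9.27
tcp_pos: [0.4396, -0.054, 0.3598]
tcp_rot: [-3.138, 0.0, 1.349]
ft_force: [1.1, 0.7, -5.0]
grip_width: 0.0448
```

>>> arm_command(motion=[[[0.1, 4, 0], [0, 0, 0], 4], [[0.3, 8, 0], [0, 0, 0], 4], [[0.5, 12, 0], [0, 0, 0], 4], [[0.7, 16, 0], [0, 0, 0], 4], [[0.8, 20, 0], [0, 0, 0], 4], [[1.0, 24, 0], [0, 0, 0], 4], [[1.2, 28, 0], [0, 0, 0], 4], [[1.3, 32, 0], [0, 0, 0], 4]])

```text
t: 9.93
tcp_pos: [0.4527, 0.2659, 0.3595]
tcp_rot: [-3.139, 0.003, 1.35]
ft_force: [1.0, -0.3, -5.0]
grip_width: 0.045
```

>>> arm_command(motion=[[[0.2, 4, 0], [0, 0, 0], 4], [[0.4, 8, 0], [0, 0, 0], 4], [[0.5, 10.3, 0], [0, 0, 0], 4], [[0.5, 10.3, 0], [0, 0, 0], 4], [[0.5, 10.3, 0], [0, 0, 0], 4]])

```text
t: 10.35
tcp_pos: [0.458, 0.3681, 0.3589]
tcp_rot: [-3.138, 0.004, 1.352]
ft_force: [-0.4, -0.1, -4.9]
grip_width: 0.0449
```

```bash
python3 look.py wrist w8;python3 look.py side s8
```

```text
10.35 [458.  368.1 358.9] [-3.1383  0.0045  1.3517] [-0.4 -0.1 -4.9] 44.9
10.4 [458.1 367.1 359.5] [-3.1388  0.0041  1.3502] [-0.4 -0.5 -4.9] 44.8
```

View pics/w8.png

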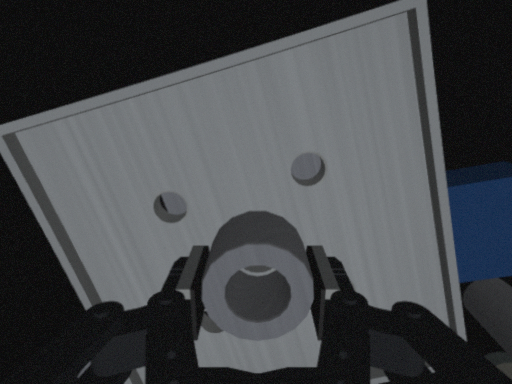

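View pics/s8.png

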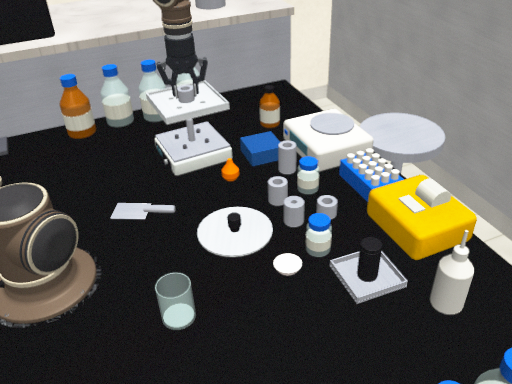

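>>> arm_command(motion=[[[0.05, 0, -2], [0, 0, 0], 4], [[0.05, 0, -3.5], [0, 0, 0], 4], [[0.05, 0, -4.5], [0, 0, 0], 4], [[0.05, 0, -5.2], [0, 0, 0], 4], [[0.05, 0, -5.8], [0, 0, 0], 4], [[0.05, 0, -5.8], [0, 0, 0], 4]])

```text
t: 10.95
tcp_pos: [0.459, 0.3664, 0.303]
tcp_rot: [-3.141, 0.001, 1.348]
ft_force: [-0.2, -0.7, -5.5]
grip_width: 0.045
```

```bash
python3 look.py wrist w9;python3 look.py side s9; python3 - <<'E'
from h import *
import pickle
im,c,s=pickle.load(open('w9.pkl','rb'))
crop(np.clip(im.astype(float)*1.8,0,255).astype('uint8'),130,120,350,350,3,'w9c')
im,c,s=pickle.load(open('s9.pkl','rb'))
crop(im,140,80,250,180,6,'s9c')
E
```

```text
10.95 [459.  366.4 303. ] [-3.1406e+00  1.3000e-03  1.3481e+00] [-0.2 -0.7 -5.5] 45.0
11.0 [459.1 366.7 303.9] [-3.1412e+00  5.0000e-04  1.3483e+00] [-0.4  0.1 -4.3] 45.1
```

View pics/w9c.png

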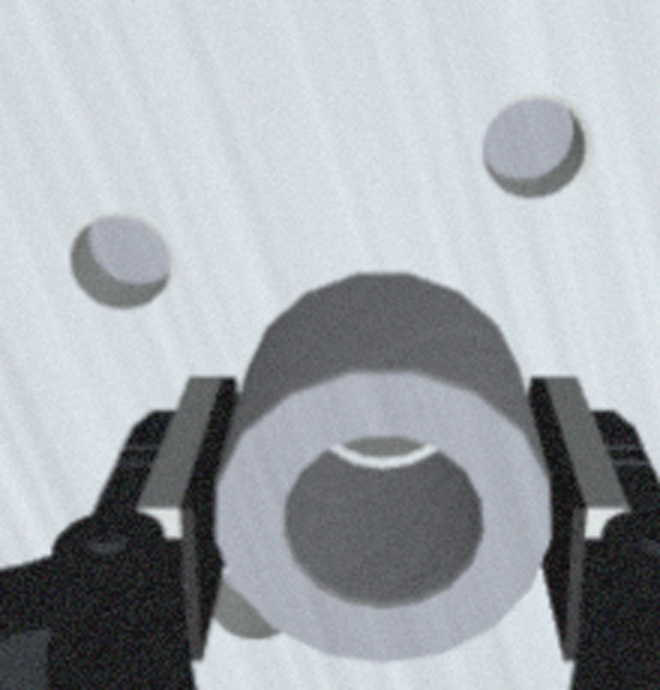

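View pics/s9c.png

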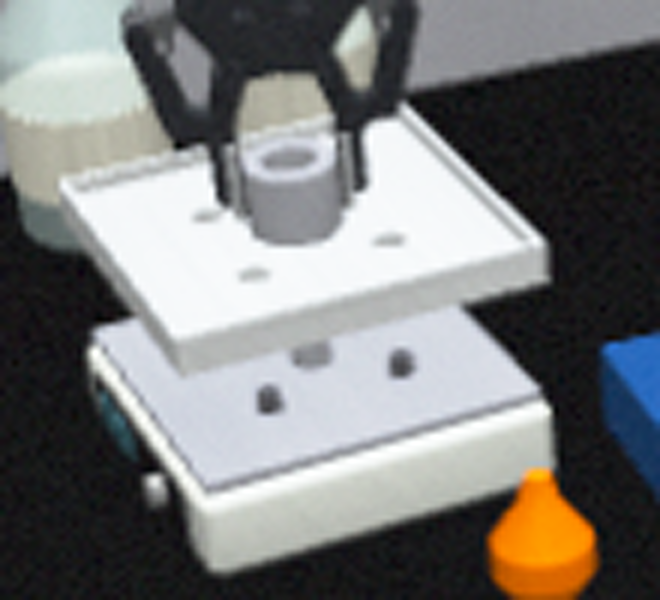

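>>> arm_command(motion=[[[-0.03, 0.03, -1], [0, 0, 0], 4], [[-0.03, 0.03, -2], [0, 0, 0], 4], [[-0.03, 0.03, -3], [0, 0, 0], 4], [[-0.03, 0.03, -3.7], [0, 0, 0], 4], [[-0.03, 0.03, -4.3], [0, 0, 0], 4], [[-0.03, 0.03, -4.3], [0, 0, 0], 4]])

```text
t: 11.55
tcp_pos: [0.4583, 0.3671, 0.259]
tcp_rot: [-3.14, 0.002, 1.349]
ft_force: [-1.1, -0.3, -4.9]
grip_width: 0.0451
```

```bash
python3 look.py wrist w10; python3 - <<'E'
from h import *
import pickle
im,c,s=pickle.load(open('w10.pkl','rb'))
crop(np.clip(im.astype(float)*1.8,0,255).astype('uint8'),130,120,350,350,3,'w10c')
E
```

```text
11.55 [458.3 367.1 259. ] [-3.1397e+00  2.4000e-03  1.3488e+00] [-1.1 -0.3 -4.9] 45.1
```

View pics/w10c.png

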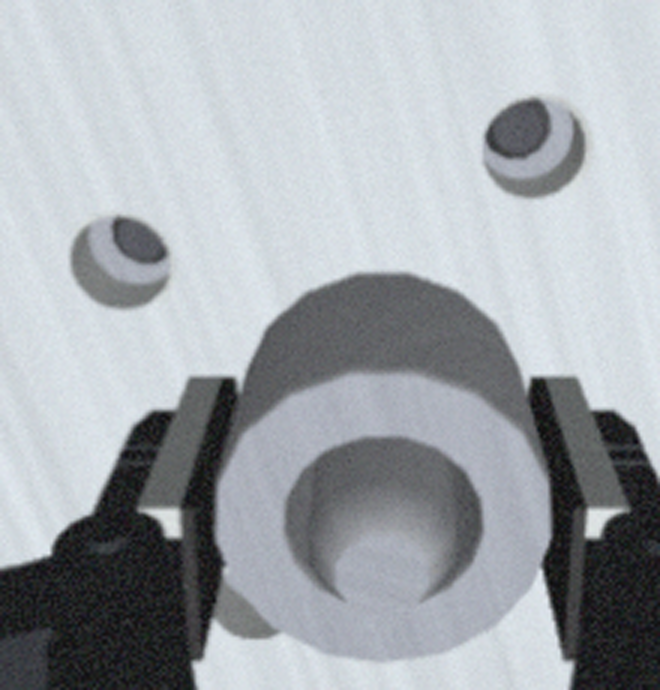

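>>> arm_command(motion=[[[0.01, 0.05, 0], [0, 0, 0.008], 4], [[0.01, 0.05, -0.4], [0, 0, 0.008], 4], [[0.01, 0.05, -0.7], [0, 0, 0.008], 4], [[0.01, 0.05, -0.9], [0, 0, 0.008], 4], [[0.01, 0.05, -0.9], [0, 0, 0.008], 4]])

```text
t: 12.02
tcp_pos: [0.4588, 0.3679, 0.2515]
tcp_rot: [-3.141, 0.0, 1.357]
ft_force: [-0.1, 0.2, -5.2]
grip_width: 0.0448
```

```bash
python3 look.py wrist w11; python3 - <<'E'
from h import *
import pickle
im,c,s=pickle.load(open('w11.pkl','rb'))
crop(np.clip(im.astype(float)*1.8,0,255).astype('uint8'),130,120,350,350,3,'w11c')
E
```

```text
12.0167 [458.8 367.9 251.5] [-3.1412e+00  5.0000e-04  1.3568e+00] [-0.1  0.2 -5.2] 44.8
```

View pics/w11c.png

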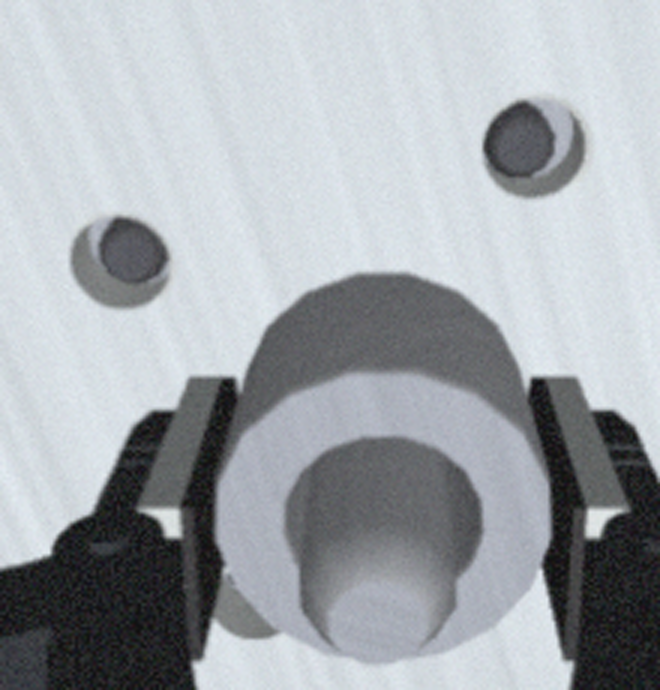

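>>> arm_command(motion=[[[0, 0, -0.3], [0, 0, 0], 4], [[0, 0, -0.5], [0, 0, 0], 4], [[0, 0, -0.6], [0, 0, 0], 4], [[0, 0, -0.7], [0, 0, 0], 4], [[0, 0, -0.7], [0, 0, 0], 4]])

```text
t: 12.48
tcp_pos: [0.4589, 0.3679, 0.2448]
tcp_rot: [-3.141, 0.0, 1.357]
ft_force: [-0.6, -0.4, -5.0]
grip_width: 0.0451
```

>>> arm_command(motion=[[[0, 0, -0.1], [0, 0, 0], 4], [[0, 0, -0.2], [0, 0, 0], 4], [[0, 0, -0.3], [0, 0, 0], 4], [[0, 0, -0.3], [0, 0, 0], 4]])

```text
t: 12.82
tcp_pos: [0.4589, 0.3679, 0.2436]
tcp_rot: [3.141, -0.001, 1.357]
ft_force: [-2.8, -2.1, 5.2]
grip_width: 0.0448
```

>>> arm_command(motion=[[[0, 0, 0.1], [0, 0, 0], 5], [[0, 0, 0.1], [0, 0, 0], 6.5], [[0, 0, 0.1], [0, 0, 0], 6.5], [[0, 0, 2], [0, 0, 0], 6.5], [[0, 0, 6], [0, 0, 0], 6.5], [[0, 0, 10], [0, 0, 0], 6.5], [[0, 0, 12], [0, 0, 0.1], 6.5], [[0, 0, 12], [0, 0, 0.214], 6.5]])

```text
t: 13.48
tcp_pos: [0.4597, 0.3686, 0.3684]
tcp_rot: [3.134, -0.006, 1.576]
ft_force: [0.3, -0.3, 0.8]
grip_width: 0.0653
```

>>> arm_command(motion=[[[0, -5, 1], [0, 0, 0], 8], [[0, -5, 1], [0, 0, 0], 8], [[0, -5, 1], [0, 0, 0], 8]])

```text
t: 13.73
tcp_pos: [0.459, 0.3162, 0.3734]
tcp_rot: [3.14, -0.001, 1.568]
ft_force: [0.9, -0.1, 0.0]
grip_width: 0.0802
```

```bash
python3 look.py wrist w12; python3 look.py side s12;python3 - <<'E'
from h import *
import pickle
im,c,s=pickle.load(open('s12.pkl','rb'))
crop(im,140,80,340,230,4,'s12c')
E
```

```text
13.7333 [459.  316.2 373.4] [ 3.1399e+00 -6.0000e-04  1.5681e+00] [ 0.9 -0.1  0. ] 80.2
13.7833 [459.1 317.2 372.9] [ 3.1404e+00 -1.1000e-03  1.5688e+00] [ 0.6  0.2 -0.2] 80.1
```

View pics/w12.png

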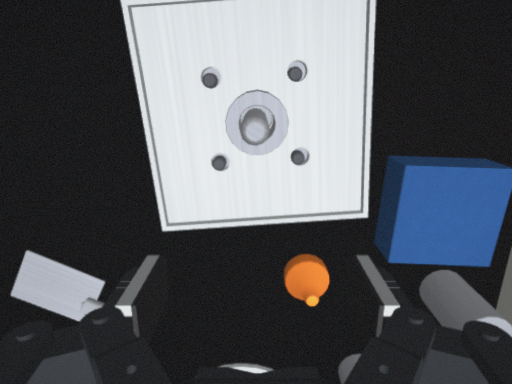

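View pics/s12c.png

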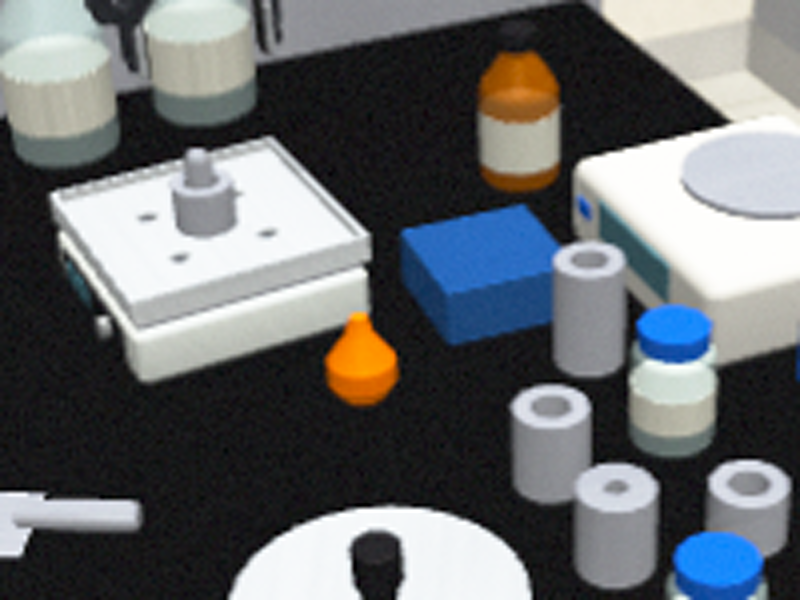

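>>> arm_command(motion=[[[1.7, -3.5, 0], [0, 0, 0], 7.5], [[3.4, -7, 0], [0, 0, 0], 7.5], [[5.1, -10.7, 0], [0, 0, 0], 7.5], [[6.8, -14.3, 0], [0, 0, 0], 7.5], [[8.5, -18, 0], [0, 0, 0], 7.5], [[10.2, -21.5, 0], [0, 0, 0], 7.5], [[11.9, -25, 0], [0, 0, 0], 7.5], [[12.9, -27.1, 0], [0, 0, 0], 7.5]])

```text
t: 14.5
tcp_pos: [0.5895, 0.0446, 0.3713]
tcp_rot: [-3.142, 0.001, 1.569]
ft_force: [0.3, 0.5, -1.2]
grip_width: 0.0749
```

>>> arm_command(motion=[[[0, 0, 0], [0, 0, 0], 7.5], [[0, 0, 0], [0, 0, 0], 7.5]])

```text
t: 14.67
tcp_pos: [0.5887, 0.0464, 0.3711]
tcp_rot: [-3.14, -0.0, 1.569]
ft_force: [0.3, -0.4, -0.1]
grip_width: 0.075
```

```bash
python3 look.py wrist w13; python3 - <<'E'
from h import *
import pickle
im,c,s=pickle.load(open('w12.pkl','rb'))
h=np.array([ray(c,u,.061)[:2]*1000 for u in [(210,78),(297,73),(299.5,156),(220,163)]]); print(h.round(1),h.mean(0),ray(c,(257,122.5),.098)*1000,ray(c,(257,132),.122)*1000)
E
```

```text
14.6667 [588.7  46.4 371.1] [-3.1404e+00 -5.0000e-04  1.5688e+00] [ 0.3 -0.4 -0.1] 75.0
[[422.9 400.3]
 [491.4 403.8]
 [495.9 337.6]
 [428.1 331.7]] [459.55210589 368.34861377] [459.86733756 370.011135    98.        ] [459.86616599 366.70304664 122.        ]
```

View pics/w13.png

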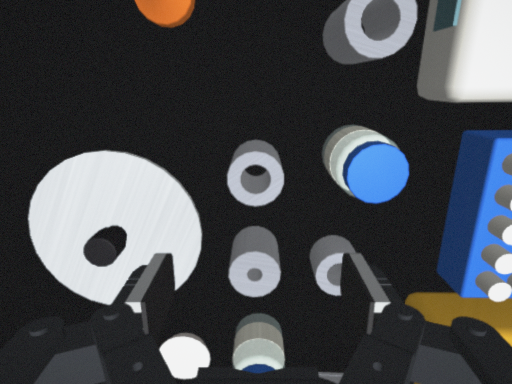

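```bash
python3 - <<'E'
from h import *
import pickle
im,c,s=pickle.load(open('w13.pkl','rb'))
P=lambda n,px,z:print(n,np.round(ray(c,px,z)*1000,1))
P('A',(256,177.5),.06);P('D',(254.5,270.5),.06);P('botL',(376.5,172),.088); P('B',(338,265),.042);P('knob',(102,245),.052)
P('A l',(227,178),.06);P('A r',(284,178),.06)
crop(im,200,120,420,300,3.5,'w13c')
E
```

```text
A [587.7  49.3  60. ]
D [586.  -42.3  60. ]
botL [680.7  61.4  88. ]
B [669.4 -46.9  42. ]
knob [441.9 -19.2  52. ]
A l [562.6  48.8  60. ]
A r [611.9  48.8  60. ]
```

View pics/w13c.png

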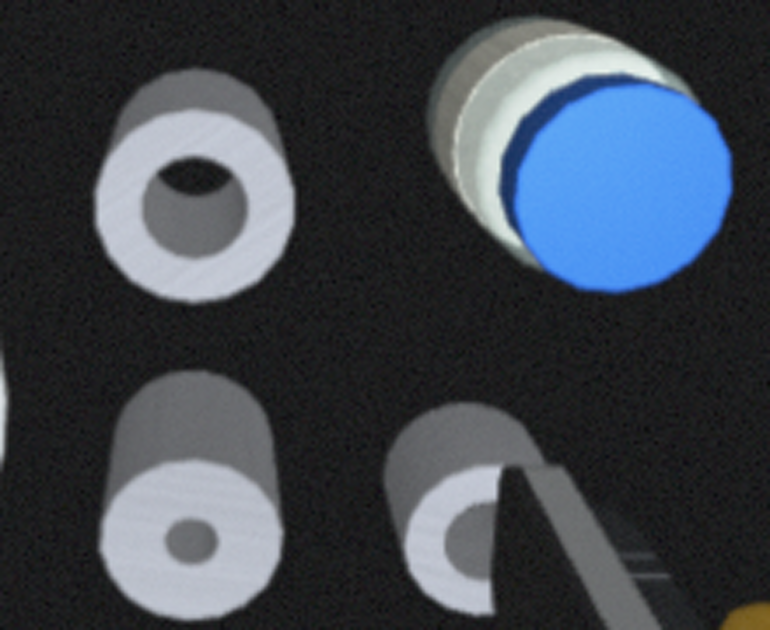

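>>> arm_command(motion=[[[-0.12, 0.1, -4], [0, 0, 0], 6.8], [[-0.12, 0.1, -8], [0, 0, 0], 6.8], [[-0.12, 0.1, -12], [0, 0, 0], 6.8], [[-0.12, 0.1, -15], [0, 0, 0], 6.8], [[-0.12, 0.1, -17], [0, 0, 0], 6.8], [[-0.12, 0.1, -17.8], [0, 0, 0], 6.8], [[-0.12, 0.1, -17.8], [0, 0, 0], 6.8]])

```text
t: 15.3
tcp_pos: [0.5855, 0.0494, 0.192]
tcp_rot: [-3.138, 0.0, 1.573]
ft_force: [-0.3, -0.2, -0.4]
grip_width: 0.068
```

>>> arm_command(motion=[[[0, 0, 0], [0, 0, 0], 5], [[0, 0, 0], [0, 0, 0], 4.4], [[0, 0, 0], [0, 0, 0], 4.4], [[0, 0, 0], [0, 0, 0], 4.4], [[0, 0, 0], [0, 0, 0], 4.4]], squeeze=60)

```text
t: 15.72
tcp_pos: [0.5875, 0.0482, 0.1961]
tcp_rot: [3.138, -0.001, 1.571]
ft_force: [-0.7, 2.1, 6.8]
grip_width: 0.0472
```

```bash
python3 look.py wrist w14
```

```text
15.7167 [587.5  48.2 196.1] [ 3.1382e+00 -1.0000e-03  1.5709e+00] [-0.7  2.1  6.8] 47.2
```

View pics/w14.png

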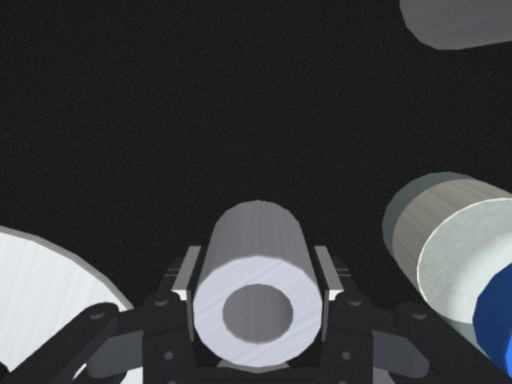

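>>> arm_command(motion=[[[0, 0, 3], [0, 0, 0], 4.4], [[0, 0, 7], [0, 0, 0], 4.4], [[0, 0, 11], [0, 0, 0], 4.4], [[-0.5, 1.2, 15], [0, 0, 0], 4.4], [[-2, 5, 16], [0, 0, 0], 4.4], [[-3.5, 8.7, 16], [0, 0, 0], 4.4], [[-5, 12.4, 16], [0, 0, 0], 4.4], [[-6.5, 16.2, 16], [0, 0, 0], 4.4]])

```text
t: 16.43
tcp_pos: [0.5209, 0.2109, 0.3551]
tcp_rot: [3.14, -0.001, 1.569]
ft_force: [1.2, 0.6, -1.9]
grip_width: 0.0473
```

>>> arm_command(motion=[[[-1.5, 3.7, 0], [0, 0, 0], 4.4], [[-3, 7.4, 0], [0, 0, 0], 4.4], [[-4.5, 11.2, 0], [0, 0, 0], 4.4], [[-5.9, 14.7, 0], [0, 0, 0], 4.4], [[-6.35, 15.75, 0], [0, 0, 0], 4.4], [[-6.35, 15.75, 0], [0, 0, 0], 4.4], [[-6.35, 15.75, 0], [0, 0, 0], 4.4]])

```text
t: 17.02
tcp_pos: [0.4579, 0.3676, 0.354]
tcp_rot: [3.141, 0.001, 1.572]
ft_force: [0.1, -0.2, -2.1]
grip_width: 0.0476
```

```bash
python3 look.py wrist w15; python3 look.py side s15
```

```text
17.0167 [457.9 367.6 354. ] [3.1414e+00 8.0000e-04 1.5722e+00] [ 0.1 -0.2 -2.1] 47.6
17.0667 [458.3 366.9 354.1] [3.1415e+00 7.0000e-04 1.5707e+00] [ 0.2 -0.1 -1.6] 47.6
```

View pics/w15.png

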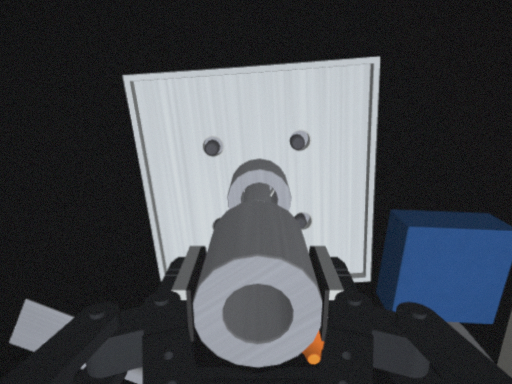

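View pics/s15.png

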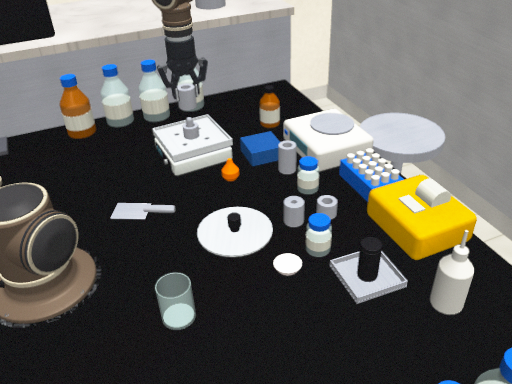

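>>> arm_command(motion=[[[0.05, 0.07, -1.5], [0, 0, 0], 4.4], [[0.05, 0.07, -2.8], [0, 0, 0], 4.4], [[0.05, 0.07, -3.5], [0, 0, 0], 4.4], [[0.05, 0.07, -4.2], [0, 0, 0], 4.4], [[0.05, 0.07, -4.2], [0, 0, 0], 4.4]])

```text
t: 17.53
tcp_pos: [0.459, 0.367, 0.3108]
tcp_rot: [-3.14, 0.001, 1.569]
ft_force: [-0.1, -1.0, -0.9]
grip_width: 0.0475
```

```bash
python3 look.py side s16;python3 - <<'E'
from h import *
import pickle
im,c,s=pickle.load(open('s16.pkl','rb'))
crop(im,140,60,240,170,6,'s16c')
E
```

```text
17.5333 [459.  367.  310.8] [-3.1400e+00  1.4000e-03  1.5692e+00] [-0.1 -1.  -0.9] 47.5
```

View pics/s16c.png

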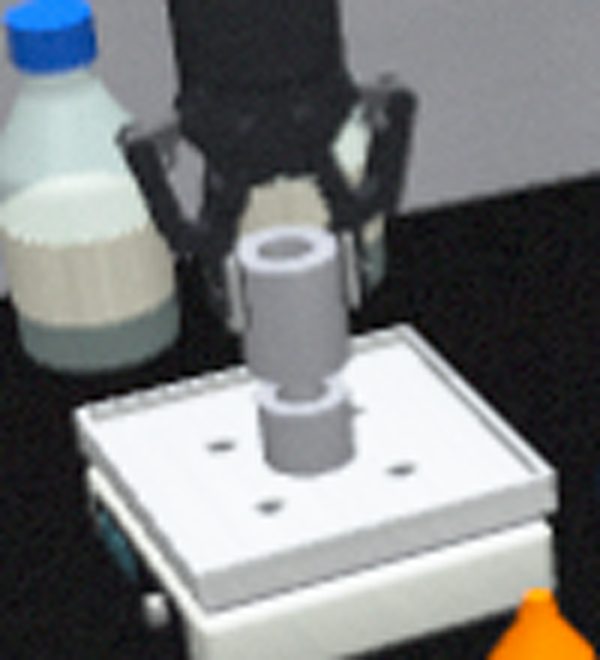

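Spindle tip is in the bore with no side force. I'll lower it to the collar.

>>> arm_command(motion=[[[0, 0, -0.6], [0, 0, 0], 4.4], [[0, 0, -1.1], [0, 0, 0], 4.4], [[0, 0, -1.5], [0, 0, 0], 4.4], [[0, 0, -1.6], [0, 0, 0], 4.4], [[0, 0, -1.6], [0, 0, 0], 4.4]])

```text
t: 18.0
tcp_pos: [0.4585, 0.3681, 0.2956]
tcp_rot: [-3.141, 0.001, 1.571]
ft_force: [0.6, -0.5, -1.8]
grip_width: 0.0471
```

>>> arm_command(motion=[[[0, 0, -0.1], [0, 0, 0], 4.4], [[0, 0, -0.2], [0, 0, 0], 4.4], [[0, 0, -0.3], [0, 0, 0], 4.4], [[0, 0, -0.3], [0, 0, 0], 4.4]])

```text
t: 18.33
tcp_pos: [0.4586, 0.3682, 0.2941]
tcp_rot: [3.141, -0.001, 1.571]
ft_force: [-1.6, -0.7, 4.2]
grip_width: 0.0476
```

>>> arm_command(motion=[[[0, 0, 0.1], [0, 0, 0], 5.5], [[0, 0, 0.1], [0, 0, 0], 7], [[0, 0, 0.1], [0, 0, 0], 7], [[0, 0, 3], [0, 0, 0], 7], [[0, 0, 7], [0, 0, 0], 7], [[1, -1, 10.5], [0, 0, -0.12], 8], [[3, -4, 11], [0, 0, -0.24], 8.5], [[5, -7, 11], [0, 0, -0.36], 8.5]])

```text
t: 19.0
tcp_pos: [0.5092, 0.2985, 0.4067]
tcp_rot: [3.138, -0.005, 1.208]
ft_force: [0.7, 0.0, -0.8]
grip_width: 0.085
```

>>> arm_command(motion=[[[2, -3, 0], [0, 0, -0.12], 8.5], [[4, -6, 0], [0, 0, -0.24], 8.5], [[6, -9, 0], [0, 0, -0.36], 8.5], [[8, -12, 0], [0, 0, -0.48], 8.5], [[10, -15, 0], [0, 0, -0.6], 8.5], [[12, -18, 0], [0, 0, -0.72], 8.5], [[14, -21, 0], [0, 0, -0.84], 8.5], [[16, -23.8, -1], [0, 0, -0.96], 8.5]])

```text
t: 19.67
tcp_pos: [0.6697, 0.0582, 0.3949]
tcp_rot: [3.141, -0.003, 0.244]
ft_force: [0.5, 0.7, 0.9]
grip_width: 0.085
```

>>> arm_command(motion=[[[1, 0, 0], [0, 0, -0.12], 8.5], [[1, 0, 0], [0, 0, -0.25], 8.5], [[1, 0, 0], [0, 0, -0.25], 8.5], [[1, 0, 0], [0, 0, -0.25], 8.5]])

```text
t: 20.0
tcp_pos: [0.6803, 0.0318, 0.3925]
tcp_rot: [-3.123, 0.001, 0.044]
ft_force: [-0.5, -0.5, 0.4]
grip_width: 0.0848
```

```bash
python3 look.py wrist w17; python3 look.py top t17
```

```text
20.0 [680.3  31.8 392.5] [-3.1231e+00  1.1000e-03  4.4300e-02] [-0.5 -0.5  0.4] 84.8
20.05 [680.1  32.7 392.8] [-3.1229e+00  7.0000e-04  4.5600e-02] [-0.5  0.2 -0.7] 85.1
```

View pics/w17.png

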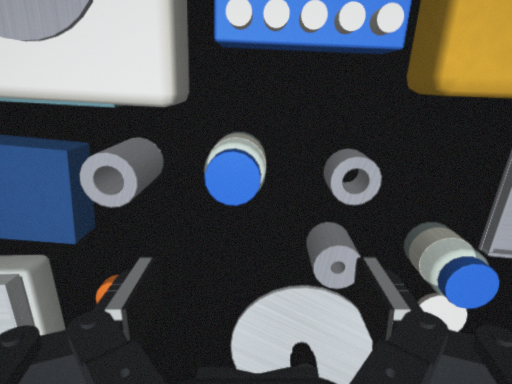

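View pics/t17.png

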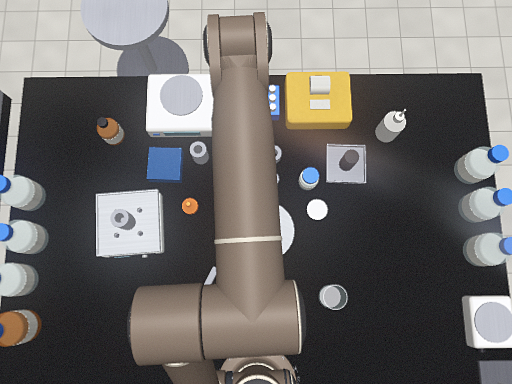

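```bash
python3 - <<'E'
from h import *
import pickle
s=telemetry.state();print(s['joint_pos'].round(3),s['tcp_pos'],s['tcp_rot'])
im,c,_=pickle.load(open('w17.pkl','rb'))
P=lambda n,px,z:print(n,np.round(ray(c,px,z)*1000,1))
P('botL',(233,177),.088);P('slB',(353,177),.042);P('slC',(109,179),.082);P('botR',(469,282),.088)
crop(im,180,110,420,290,3.3,'w17c')
E
```

```text
[0.046 0.436 0.344 1.479 0.019 3.141] [0.67991916 0.03336534 0.39308703] [-3.12289760e+00  3.38405376e-04  4.65741646e-02]
botL [683.1  59.   88. ]
slB [675.6 -54.7  42. ]
slC [674.1 166.8  82. ]
botR [ 593.9 -159.3   88. ]
```

>>> arm_command(motion=[[[0, 0, 0], [0, 0, 0], 8.5], [[0, 0, 0], [0, 0, 0], 8.5]])

```text
t: 20.27
tcp_pos: [0.6797, 0.0341, 0.3933]
tcp_rot: [-3.123, 0.0, 0.048]
ft_force: [0.3, -0.3, -0.1]
grip_width: 0.0846
```

View pics/w17c.png

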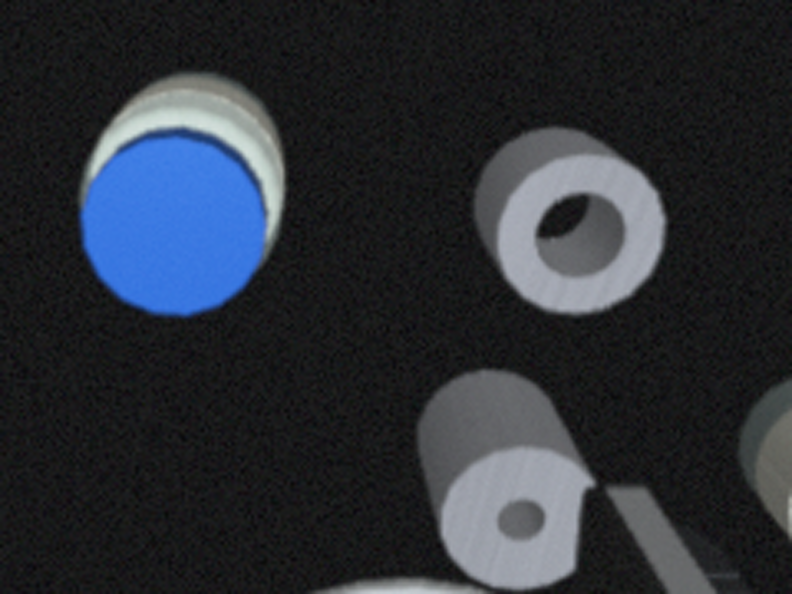

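>>> arm_command(motion=[[[0.1, 1.2, 0], [0, 0, 0.12], 8.5], [[0.1, 2.4, 0], [0, 0, 0.24], 8.5], [[0.1, 2.4, 0], [0, 0, 0.3], 8.5], [[0.1, 2.4, 0], [0, 0, 0.3], 8.5]])

```text
t: 20.6
tcp_pos: [0.6808, 0.0587, 0.3932]
tcp_rot: [-3.123, 0.0, 0.35]
ft_force: [-0.5, -0.1, -0.3]
grip_width: 0.0847
```

>>> arm_command(motion=[[[0.05, -0.05, -4], [-0.0175, -0.0064, 0], 8.5], [[0.05, -0.05, -8], [-0.0175, -0.0064, 0], 8.5], [[0.05, -0.05, -12], [-0.0175, -0.0064, 0], 8.5], [[0.05, -0.05, -15], [-0.0175, -0.0064, 0], 8.5], [[0.05, -0.05, -17], [-0.0175, -0.0064, 0], 8.5], [[0.05, -0.05, -18.3], [-0.0175, -0.0064, 0], 8.5], [[0.05, -0.05, -18.7], [-0.0175, -0.0064, 0], 8.5], [[0.05, -0.05, -18.7], [-0.0175, -0.0064, 0], 8.5]])

```text
t: 21.27
tcp_pos: [0.681, 0.0568, 0.2049]
tcp_rot: [-3.141, 0.002, 0.345]
ft_force: [0.1, -0.3, -1.0]
grip_width: 0.0852
```

>>> arm_command(motion=[[[0, 0, 0], [0, 0, 0], 6.5], [[0, 0, 0], [0, 0, 0], 5], [[0, 0, 0], [0, 0, 0], 5], [[0, 0, 0], [0, 0, 0], 5], [[0, 0, 0], [0, 0, 0], 5]], squeeze=30)

```text
t: 21.68
tcp_pos: [0.6821, 0.0568, 0.2081]
tcp_rot: [3.141, -0.003, 0.346]
ft_force: [-1.3, 0.8, 7.2]
grip_width: 0.055
```

```bash
python3 look.py wrist w18
```

```text
21.6833 [682.1  56.8 208.1] [ 3.1409e+00 -3.0000e-03  3.4630e-01] [-1.3  0.8  7.2] 55.0
```

View pics/w18.png

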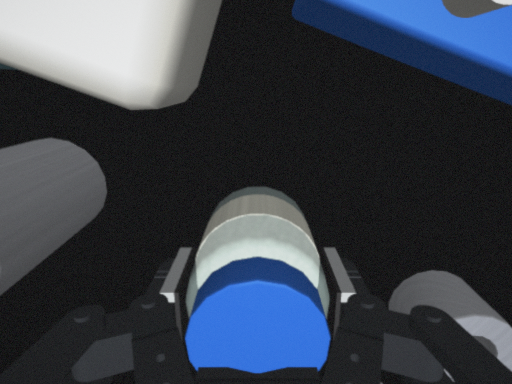

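>>> arm_command(motion=[[[0, 0, 3], [0, 0, 0], 5], [[0, 0, 7], [0, 0, 0], 5], [[0, 0, 11], [0, 0, 0], 5], [[0, 0, 15], [0, 0, 0.12], 5], [[-1, 1.5, 18], [0, 0, 0.24], 5], [[-3, 4.5, 18], [0, 0, 0.36], 5], [[-5, 7.5, 18], [0, 0, 0.48], 5], [[-7, 10.5, 18], [0, 0, 0.6], 5]])

```text
t: 22.4
tcp_pos: [0.6108, 0.1622, 0.3869]
tcp_rot: [3.14, -0.001, 0.951]
ft_force: [-0.1, -0.0, -1.8]
grip_width: 0.0551
```

>>> arm_command(motion=[[[-2, 3, 0], [0, 0, 0.12], 5], [[-4, 6, 0], [0, 0, 0.24], 5], [[-6, 9, 0], [0, 0, 0.36], 5], [[-8, 12.5, 0], [0, 0, 0.48], 5], [[-9.5, 15.5, 0], [0, 0, 0.6], 5], [[-9.75, 15.8, 0], [0, 0, 0.69], 5], [[-9.75, 15.8, 0], [0, 0, 0.69], 5], [[-9.75, 15.8, 0], [0, 0, 0.69], 5]])

```text
t: 23.07
tcp_pos: [0.5137, 0.3199, 0.3861]
tcp_rot: [3.141, 0.001, 1.635]
ft_force: [0.0, -1.1, -1.6]
grip_width: 0.0552
```

```bash
python3 look.py side s19;python3 look.py wrist w19
```

```text
23.0667 [513.7 319.9 386.1] [3.1414e+00 9.0000e-04 1.6348e+00] [ 0.  -1.1 -1.6] 55.2
23.1167 [514.1 319.3 386. ] [3.1415e+00 8.0000e-04 1.6335e+00] [ 0.1 -0.1 -1.7] 55.2
```

View pics/s19.png

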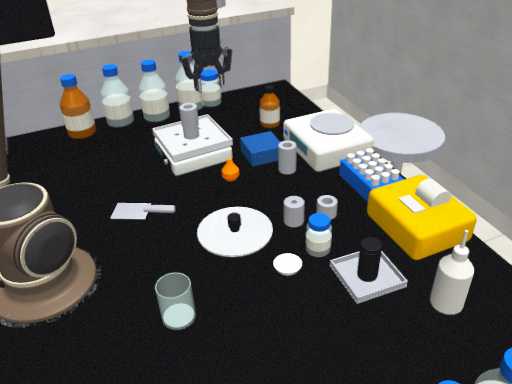

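View pics/w19.png

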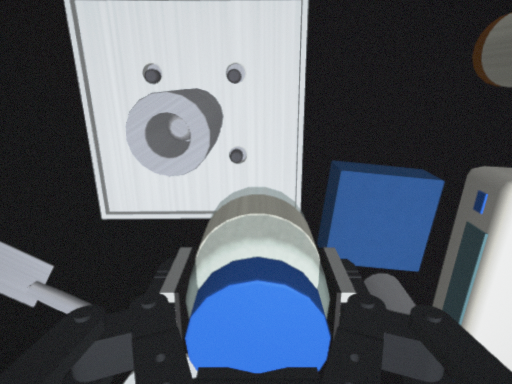

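>>> arm_command(motion=[[[0.05, 0, -3.5], [0, 0, 0], 5], [[0.05, 0, -7], [0, 0, 0], 5], [[0.05, 0, -9.5], [0, 0, 0], 5], [[0.05, 0, -10.8], [0, 0, 0], 5], [[0.05, 0, -11.2], [0, 0, 0], 5], [[0.05, 0, -11.4], [0, 0, 0], 5], [[0.05, 0, -11.4], [0, 0, 0], 5]])

```text
t: 23.75
tcp_pos: [0.5152, 0.3191, 0.2726]
tcp_rot: [3.141, 0.0, 1.634]
ft_force: [0.5, -0.3, -2.0]
grip_width: 0.0554
```

```bash
python3 look.py side s20;python3 -c "
from h import *
import pickle
im,c,s=pickle.load(open('s20.pkl','rb'))
crop(im,140,60,260,180,5,'s20c')
im,c,s=pickle.load(open('w19.pkl','rb'));print(ray(c,(168,133),.158),ray(c,(180,128),.122))"
```

```text
23.75 [515.2 319.1 272.6] [3.1408e+00 1.0000e-04 1.6345e+00] [ 0.5 -0.3 -2. ] 55.4
[0.45963583 0.3687592  0.158     ] [0.45874808 0.36680141 0.122     ]
```

View pics/s20c.png

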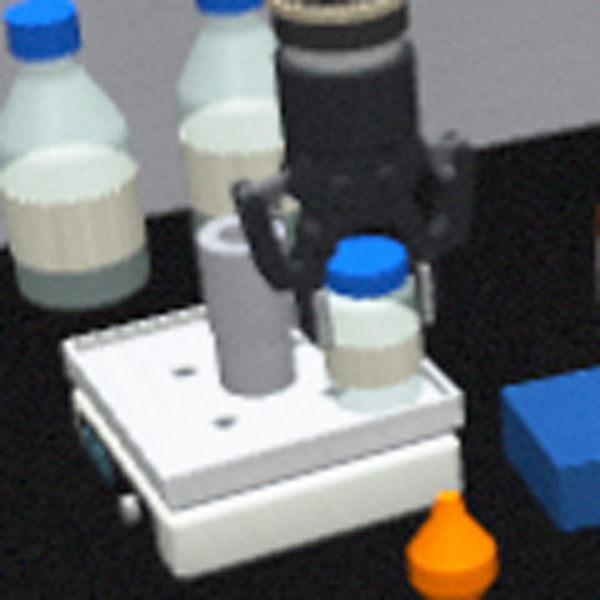

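>>> arm_command(motion=[[[0, 0, -0.2], [0, 0, 0], 5], [[0, 0, -0.4], [0, 0, 0], 5], [[0, 0, -0.4], [0, 0, 0], 5], [[0, 0, -0.4], [0, 0, 0], 6], [[0, 0, -0.4], [0, 0, 0], 7.5], [[0, 0, -0.4], [0, 0, 0], 7.5], [[0, 0, 1.5], [0, 0, 0], 7.5], [[0, 0, 5], [0, 0, 0], 7.5]])

```text
t: 24.47
tcp_pos: [0.5135, 0.3192, 0.3183]
tcp_rot: [-3.135, 0.004, 1.637]
ft_force: [0.4, 0.1, -0.0]
grip_width: 0.0749
```

>>> arm_command(motion=[[[0, 0, 4], [0, 0, 0], 8.5], [[0.5, -3.5, 6], [0, 0, 0], 8.5], [[1.2, -7.5, 7], [0, 0, 0], 8.5], [[1.9, -11.5, 7], [0, 0, 0], 8.5], [[2.6, -15.5, 7], [0, 0, 0], 8.5], [[3.3, -19.5, 7], [0, 0, 0], 8.5], [[4, -23.5, 7], [0, 0, 0], 8.5], [[4.7, -27.5, 7], [0, 0, 0], 8.5]])

```text
t: 25.13
tcp_pos: [0.5614, 0.0429, 0.3923]
tcp_rot: [3.141, 0.0, 1.637]
ft_force: [-0.0, 0.6, 0.3]
grip_width: 0.0853
```

>>> arm_command(motion=[[[0.5, -4, 0], [0, 0, -0.03], 8.5], [[1, -8, 0], [0, 0, -0.06], 8.5], [[1.6, -12, 0], [0, 0, -0.06], 8.5], [[2.2, -16, 0], [0, 0, -0.06], 8.5], [[2.7, -20, 0], [0, 0, -0.06], 8.5], [[2.7, -20.7, 0], [0, 0, -0.06], 8.5], [[2.7, -20.7, 0], [0, 0, -0.06], 8.5], [[2.7, -20.7, 0], [0, 0, -0.06], 8.5]])

```text
t: 25.8
tcp_pos: [0.5884, -0.1625, 0.3918]
tcp_rot: [-3.141, -0.0, 1.575]
ft_force: [-0.3, -0.1, -0.6]
grip_width: 0.085
```

```bash
python3 look.py wrist w21; python3 look.py side s21
```

```text
25.8 [ 588.4 -162.5  391.8] [-3.1411e+00 -4.0000e-04  1.5753e+00] [-0.3 -0.1 -0.6] 85.0
25.85 [ 588.4 -161.6  392. ] [-3.1414e+00 -3.0000e-04  1.5767e+00] [-0.  -1.7  0.4] 85.0
```

View pics/w21.png

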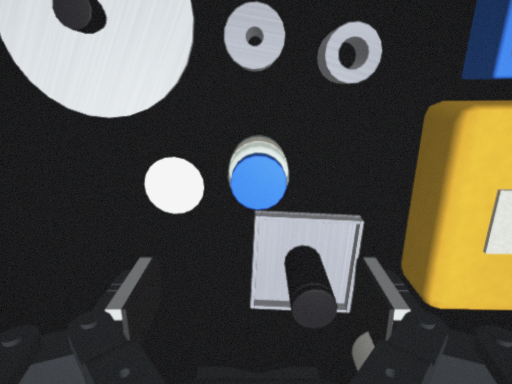

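View pics/s21.png

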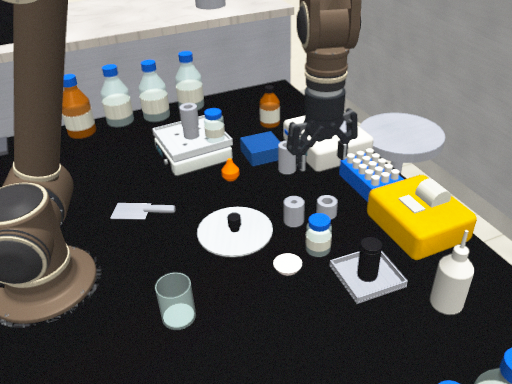

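```bash
python3 - <<'E'
from h import *
import pickle
im,c,_=pickle.load(open('w21.pkl','rb'))
P=lambda n,px,z:print(n,np.round(ray(c,px,z)*1000,1))
P('botR',(259,181),.088);P('slD',(254.5,36),.06);P('captop',(314,307),.094);P('dish',(174,185),.016)
E
```

```text
botR [ 590.2 -160.6   88. ]
slD [585.9 -46.4  60. ]
captop [ 642.5 -281.6   94. ]
dish [ 499.7 -186.7   16. ]
```

>>> arm_command(motion=[[[0.1, -0.05, -4], [0, 0, 0], 8.5], [[0.1, -0.05, -8], [0, 0, 0], 8.5], [[0.1, -0.05, -12], [0, 0, 0], 8.5], [[0.1, -0.05, -15], [0, 0, 0], 8.5], [[0.1, -0.05, -17], [0, 0, 0], 8.5], [[0.1, -0.05, -18.3], [0, 0, 0], 8.5], [[0.1, -0.05, -18.5], [0, 0, 0], 8.5], [[0.1, -0.05, -18.5], [0, 0, 0], 8.5]])

```text
t: 26.57
tcp_pos: [0.5893, -0.1612, 0.2066]
tcp_rot: [-3.14, -0.0, 1.579]
ft_force: [-0.1, -0.2, 0.5]
grip_width: 0.0847
```

>>> arm_command(motion=[[[0, 0, 0], [0, 0, 0], 6.5], [[0, 0, 0], [0, 0, 0], 5], [[0, 0, 0], [0, 0, 0], 5], [[0, 0, 0], [0, 0, 0], 5], [[0, 0, 0], [0, 0, 0], 5]], squeeze=30)

```text
t: 26.98
tcp_pos: [0.59, -0.1627, 0.2089]
tcp_rot: [3.139, 0.0, 1.577]
ft_force: [-1.6, 1.9, 5.1]
grip_width: 0.0555
```

```bash
python3 look.py wrist w22
```

```text
26.9833 [ 590.  -162.7  208.9] [3.1388e+00 4.0000e-04 1.5766e+00] [-1.6  1.9  5.1] 55.5
```

View pics/w22.png

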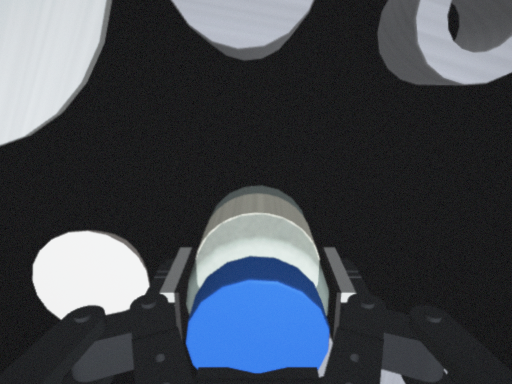

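>>> arm_command(motion=[[[0, 0, 3], [0, 0, 0], 5], [[0, 0, 7], [0, 0, 0], 5], [[0, 0, 11], [0, 0, 0], 5], [[0, 0, 15], [0, 0, 0], 5], [[-0.6, 2, 18.5], [0, 0, 0.02], 5], [[-1.8, 5.6, 20], [0, 0, 0.04], 5], [[-3, 9.4, 20], [0, 0, 0.06], 5], [[-4.2, 13.2, 20], [0, 0, 0.06], 5]])

```text
t: 27.7
tcp_pos: [0.5471, -0.0301, 0.4091]
tcp_rot: [3.138, 0.001, 1.635]
ft_force: [0.9, -0.1, -2.7]
grip_width: 0.0555
```

>>> arm_command(motion=[[[-1.2, 3.8, 0], [0, 0, 0], 5], [[-2.4, 7.6, 0], [0, 0, 0], 5], [[-3.6, 11.4, 0], [0, 0, 0], 5], [[-4.8, 15.2, 0], [0, 0, 0], 5], [[-6, 19, 0], [0, 0, 0], 5], [[-7.2, 22.8, 0], [0, 0, 0], 5], [[-8.4, 26.6, 0], [0, 0, 0], 5], [[-9.6, 30.2, 0], [0, 0, 0], 5]])

```text
t: 28.37
tcp_pos: [0.4504, 0.2729, 0.4075]
tcp_rot: [3.141, -0.0, 1.636]
ft_force: [-0.1, -0.1, -2.1]
grip_width: 0.0553
```

>>> arm_command(motion=[[[-1.2, 3.6, 0], [0, 0, 0], 5], [[-2.4, 7.2, 0], [0, 0, 0], 5], [[-3.6, 10.8, 0], [0, 0, 0], 5], [[-4.8, 14.4, 0], [0, 0, 0], 5], [[-4.8, 14.4, 0], [0, 0, 0], 5], [[-4.8, 14.4, 0], [0, 0, 0], 5]])

```text
t: 28.87
tcp_pos: [0.4025, 0.417, 0.4067]
tcp_rot: [-3.141, 0.001, 1.64]
ft_force: [0.6, -0.7, -2.2]
grip_width: 0.0554
```

```bash
python3 look.py side s23;python3 look.py wrist w23
```

```text
28.8667 [402.5 417.  406.7] [-3.1414e+00  7.0000e-04  1.6399e+00] [ 0.6 -0.7 -2.2] 55.4
28.9167 [403.  415.8 406.9] [-3.1415e+00  9.0000e-04  1.6381e+00] [ 0.8 -0.1 -1.2] 55.3
```

View pics/s23.png

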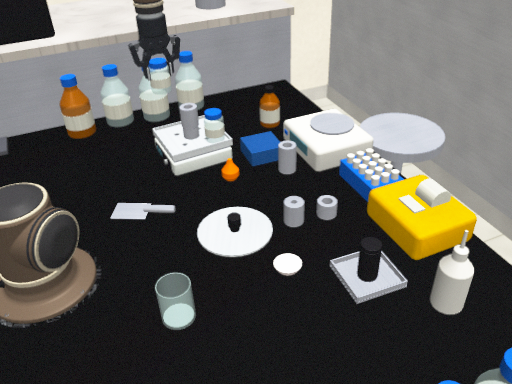

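View pics/w23.png

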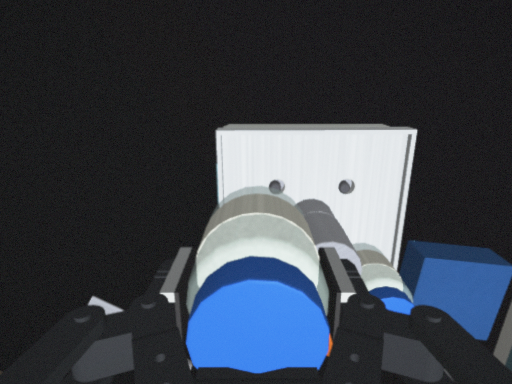

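>>> arm_command(motion=[[[0.05, 0.05, -4], [0, 0, 0], 5], [[0.05, 0.05, -8], [0, 0, 0], 5], [[0.05, 0.05, -11], [0, 0, 0], 5], [[0.05, 0.05, -12.5], [0, 0, 0], 5], [[0.05, 0.05, -13.1], [0, 0, 0], 5], [[0.05, 0.05, -13.3], [0, 0, 0], 5], [[0.05, 0.05, -13.3], [0, 0, 0], 5]])

```text
t: 29.55
tcp_pos: [0.4046, 0.4151, 0.2749]
tcp_rot: [3.141, -0.0, 1.635]
ft_force: [1.0, 0.2, -1.1]
grip_width: 0.0552
```

```bash
python3 look.py side s24;python3 -c "
from h import *
import pickle
im,c,s=pickle.load(open('s24.pkl','rb'))
crop(im,130,60,250,180,5,'s24c')"
```

```text
29.55 [404.6 415.1 274.9] [ 3.1408e+00 -3.0000e-04  1.6350e+00] [ 1.   0.2 -1.1] 55.2
```

View pics/s24c.png

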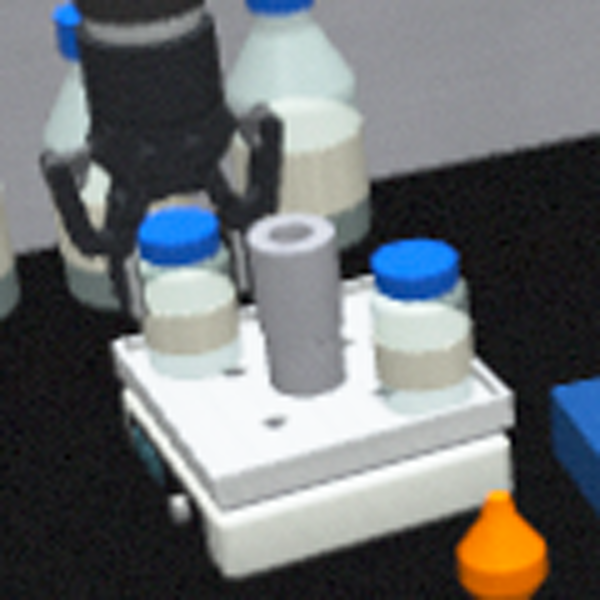

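>>> arm_command(motion=[[[0, 0, -0.2], [0, 0, 0], 5], [[0, 0, -0.4], [0, 0, 0], 5], [[0, 0, -0.5], [0, 0, 0], 5], [[0, 0, -0.5], [0, 0, 0], 5]])

```text
t: 29.93
tcp_pos: [0.4043, 0.416, 0.2709]
tcp_rot: [3.139, -0.002, 1.636]
ft_force: [-0.1, -1.1, 5.3]
grip_width: 0.0552
```

Contact is at 0.2709 as predicted, so the bottle stands on the plate. I'll release and retreat, then go to the cover.

>>> arm_command(motion=[[[0, 0, 0.1], [0, 0, 0], 6], [[0, 0, 0.1], [0, 0, 0], 7.5], [[0, 0, 0.1], [0, 0, 0], 7.5], [[0, 0, 2], [0, 0, 0], 7.5], [[0, 0, 6], [0, 0, 0], 7.5], [[0, 0, 10], [0, 0, 0], 7.5], [[0, 0, 13], [0, 0, 0], 7.5], [[0, -3, 14], [0, 0, -0.03], 7.5]])

```text
t: 30.6
tcp_pos: [0.4045, 0.3886, 0.4136]
tcp_rot: [3.136, -0.006, 1.609]
ft_force: [0.5, -0.6, -0.5]
grip_width: 0.075
```

>>> arm_command(motion=[[[0.3, -4, 0], [0, 0, 0], 6], [[0.6, -8, 0], [0, 0, 0], 6], [[0.9, -12, 0], [0, 0, 0], 6], [[1.2, -16, 0], [0, 0, 0], 6], [[1.5, -20, 0], [0, 0, 0], 6], [[1.8, -24, 0], [0, 0, 0], 6], [[2.1, -28, 0], [0, 0, 0], 6], [[2.4, -32, 0], [0, 0, 0], 6]])

```text
t: 31.27
tcp_pos: [0.4275, 0.0639, 0.4093]
tcp_rot: [3.141, 0.0, 1.607]
ft_force: [0.5, 0.3, 0.7]
grip_width: 0.0599
```

>>> arm_command(motion=[[[0.3, -4, -1], [0, 0, -0.03], 6], [[0.6, -7, -2], [0, 0, -0.03], 6], [[0.8, -8.9, -2], [0, 0, -0.03], 6], [[0.8, -8.9, -2], [0, 0, -0.03], 6], [[0.8, -8.9, -2], [0, 0, -0.03], 6]])

```text
t: 31.68
tcp_pos: [0.4359, -0.0241, 0.389]
tcp_rot: [-3.141, -0.0, 1.574]
ft_force: [0.4, 0.7, -0.2]
grip_width: 0.0599
```

```bash
python3 look.py wrist w25; python3 look.py side s25;python3 look.py top t25
```

```text
31.6833 [435.9 -24.1 389. ] [-3.1415 -0.      1.5738] [ 0.4  0.7 -0.2] 59.9
31.7333 [436.  -23.4 389.1] [ 3.1415e+00 -1.0000e-04  1.5754e+00] [-0.2  0.5  0.2] 60.3
31.7833 [436.  -22.9 389.3] [ 3.1413 -0.      1.5767] [-0.7 -1.  -0.1] 60.6
```

View pics/w25.png

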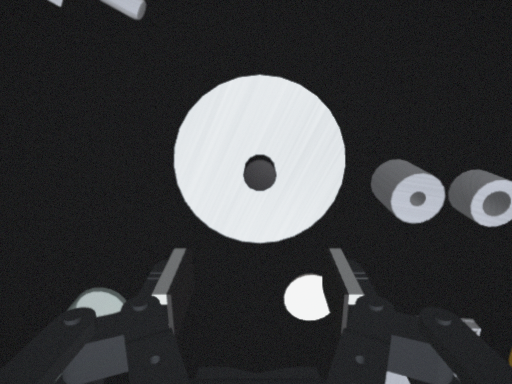

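View pics/s25.png

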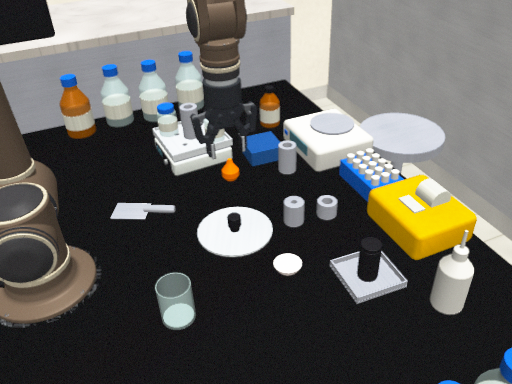

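View pics/t25.png

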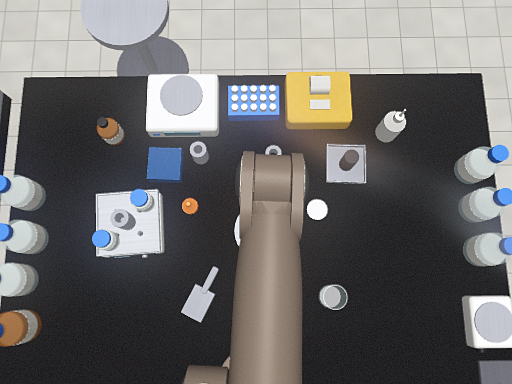

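```bash
python3 - <<'E'
from h import *
import pickle
im,c,_=pickle.load(open('w25.pkl','rb'))
P=lambda n,px,z:print(n,np.round(ray(c,px,z)*1000,1))
P('knob',(260,173.5),.052);P('l',(174,158),.012);P('r',(345,158),.012);P('t',(260,75),.012);P('b',(260,243),.012)
im,c,_=pickle.load(open('t25.pkl','rb'))
P('b1',(141.5,198.5),.15);P('b2',(102,238.5),.15);P('sl',(119,217),.158)
crop(im,85,175,180,270,7,'t25c')
E
```

```text
knob [438.9 -24.8  52. ]
l [349.2 -19.2  12. ]
r [527.9 -18.6  12. ]
t [438.6  62.8  12. ]
b [ 439.7 -117.5   12. ]
b1 [511.4 309.3 150. ]
b2 [403.2 410.7 150. ]
sl [459.7 365.8 158. ]
```

View pics/t25c.png

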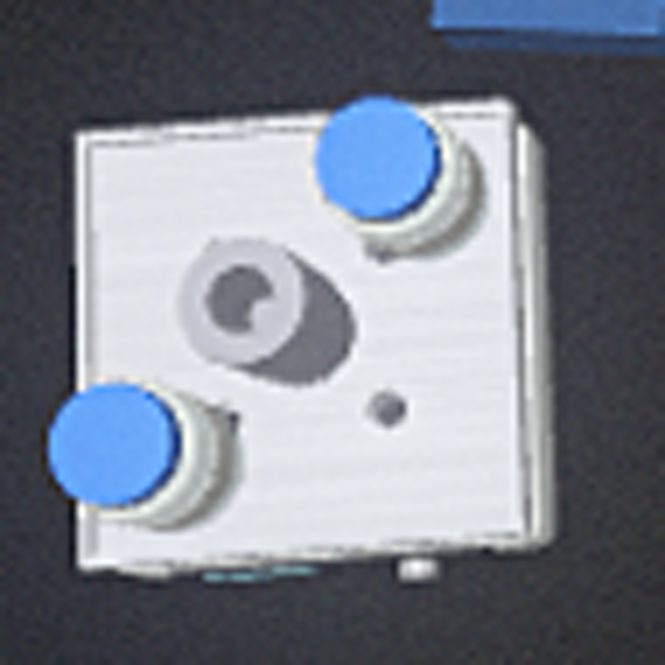

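>>> arm_command(motion=[[[0.2, -0.2, -4], [0, 0, 0], 6], [[0.2, -0.2, -8], [0, 0, 0], 6], [[0.2, -0.2, -12], [0, 0, 0], 6], [[0.2, -0.2, -15], [0, 0, 0], 6], [[0.2, -0.2, -17], [0, 0, 0], 6], [[0.2, -0.2, -17.5], [0, 0, 0], 6], [[0.2, -0.2, -17.5], [0, 0, 0], 6]])

```text
t: 32.42
tcp_pos: [0.4374, -0.0244, 0.213]
tcp_rot: [-3.139, 0.0, 1.578]
ft_force: [-0.8, -0.7, 0.1]
grip_width: 0.0601
```

```bash
python3 look.py wrist w26
```

```text
32.4167 [437.4 -24.4 213. ] [-3.1388e+00  1.0000e-04  1.5783e+00] [-0.8 -0.7  0.1] 60.1
```

View pics/w26.png

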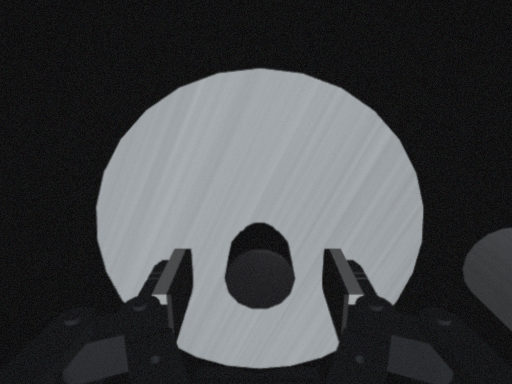

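```bash
python3 - <<'E'
from h import *
import pickle
im,c,_=pickle.load(open('w26.pkl','rb'))
P=lambda n,px,z:print(n,np.round(ray(c,px,z)*1000,1))
P('knob',(260,279),.052)
E
```

```text
knob [438.9 -26.2  52. ]
```

>>> arm_command(motion=[[[0.1, -0.1, -1], [0, 0, 0], 6], [[0.1, -0.1, -2.0], [0, 0, 0], 6], [[0.1, -0.1, -2.0], [0, 0, 0], 4], [[0.1, -0.1, -2.0], [0, 0, 0], 2.6], [[0.1, -0.1, -2.0], [0, 0, 0], 2.6], [[0.1, -0.1, -2.0], [0, 0, 0], 2.6], [[0.1, -0.1, -2.0], [0, 0, 0], 2.6], [[0.1, -0.1, -2.0], [0, 0, 0], 2.6]], squeeze=70)

```text
t: 33.13
tcp_pos: [0.4391, -0.0264, 0.1944]
tcp_rot: [3.141, 0.0, 1.576]
ft_force: [-2.0, -0.1, 3.1]
grip_width: 0.0304
```

```bash
python3 look.py wrist w27
```

```text
33.1333 [439.1 -26.4 194.4] [3.1411e+00 4.0000e-04 1.5763e+00] [-2.  -0.1  3.1] 30.4
```

View pics/w27.png

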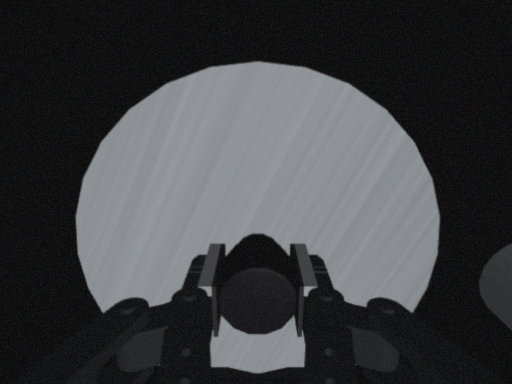

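>>> arm_command(motion=[[[0, 0, 2], [0, 0, 0], 2.6], [[0, 0, 5], [0, 0, 0], 2.6], [[0, 0, 9], [0, 0, 0], 2.6], [[0, 0, 13], [0, 0, 0], 2.6], [[0, 0, 17], [0, 0, 0], 2.6], [[0.1, 2, 20], [0, 0, 0], 2.6], [[0.3, 6, 20], [0, 0, 0], 2.6], [[0.5, 10, 20], [0, 0, 0], 2.6]])

```text
t: 33.85
tcp_pos: [0.4445, 0.0741, 0.3963]
tcp_rot: [3.137, -0.0, 1.573]
ft_force: [0.6, -0.4, -3.6]
grip_width: 0.0301
```

>>> arm_command(motion=[[[0.2, 4, 0], [0, 0, 0], 2.6], [[0.4, 8, 0], [0, 0, 0], 2.6], [[0.6, 12, 0], [0, 0, 0], 2.6], [[0.8, 16, 0], [0, 0, 0], 2.6], [[1.0, 20, 0], [0, 0, 0], 2.6], [[1.2, 24, 0], [0, 0, 0], 2.6], [[1.4, 27, 0], [0, 0, 0], 2.6], [[1.5, 28.5, 0], [0, 0, 0], 2.6]])

```text
t: 34.52
tcp_pos: [0.4588, 0.3622, 0.3926]
tcp_rot: [-3.14, 0.0, 1.579]
ft_force: [-1.1, -0.8, -3.2]
grip_width: 0.03
```

>>> arm_command(motion=[[[0, 1, 0], [0, 0, 0], 2.6], [[0, 1, 0], [0, 0, 0], 2.6], [[0, 1, 0], [0, 0, 0], 2.6]])

```text
t: 34.77
tcp_pos: [0.459, 0.3681, 0.3937]
tcp_rot: [-3.141, 0.002, 1.576]
ft_force: [0.4, -0.5, -2.5]
grip_width: 0.0301
```

```bash
python3 look.py side s28; python3 look.py top t28;python3 -c "
from h import *
import pickle
im,c,s=pickle.load(open('s28.pkl','rb'))
crop(im,110,40,270,180,5,'s28c')"
```

```text
34.7667 [459.  368.1 393.7] [-3.1411e+00  1.6000e-03  1.5763e+00] [ 0.4 -0.5 -2.5] 30.1
34.8167 [459.  367.6 394. ] [-3.1413e+00  1.2000e-03  1.5755e+00] [-1.  -0.4 -2.6] 29.9
```

View pics/s28c.png

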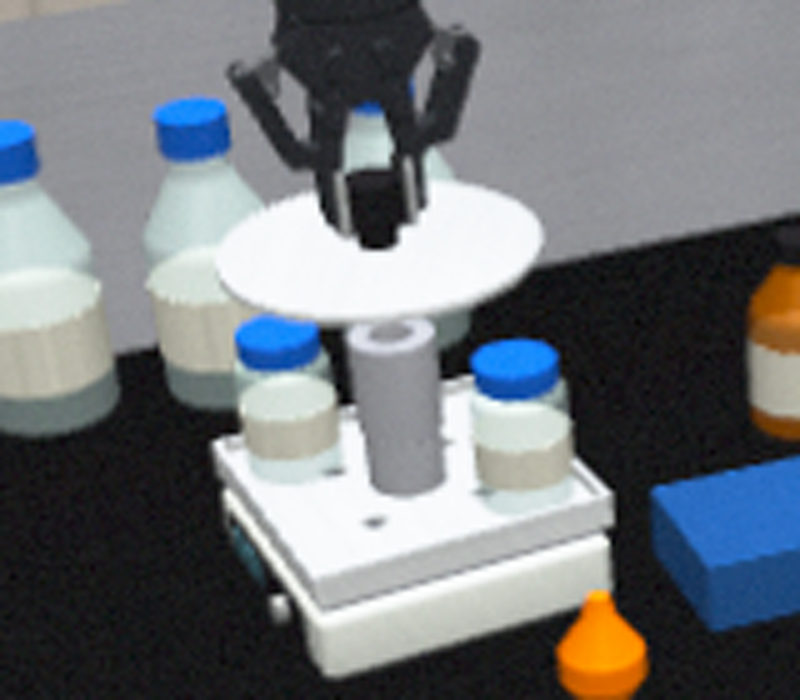

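>>> arm_command(motion=[[[0, 0.05, -1], [0, 0, 0], 2.6], [[0, 0.05, -2], [0, 0, 0], 2.6], [[0, 0.05, -3], [0, 0, 0], 2.6], [[0, 0.05, -3.7], [0, 0, 0], 2.6], [[0, 0.05, -4.1], [0, 0, 0], 2.6], [[0, 0.05, -4.3], [0, 0, 0], 2.6], [[0, 0.05, -4.3], [0, 0, 0], 2.6]])

```text
t: 35.45
tcp_pos: [0.4589, 0.369, 0.3504]
tcp_rot: [-3.141, 0.001, 1.576]
ft_force: [-0.5, -0.9, -3.0]
grip_width: 0.0299
```

Ring is about 2 mm over the sleeve top edge with no contact. I'll continue to seating.

>>> arm_command(motion=[[[0, 0, -0.2], [0, 0, 0], 2.6], [[0, 0, -0.4], [0, 0, 0], 2.6], [[0, 0, -0.5], [0, 0, 0], 2.6], [[0, 0, -0.6], [0, 0, 0], 2.6], [[0, 0, -0.6], [0, 0, 0], 2.6]])

```text
t: 35.87
tcp_pos: [0.4589, 0.3692, 0.3465]
tcp_rot: [3.14, -0.001, 1.576]
ft_force: [-2.1, -0.9, 4.6]
grip_width: 0.0298
```

```bash
python3 look.py side s29; python3 -c "
from h import *
import pickle
im,c,s=pickle.load(open('s29.pkl','rb'))
crop(im,110,40,270,180,5,'s29c')"
```

```text
35.8667 [458.9 369.2 346.5] [ 3.1401e+00 -1.0000e-03  1.5765e+00] [-2.1 -0.9  4.6] 29.8
```

View pics/s29c.png

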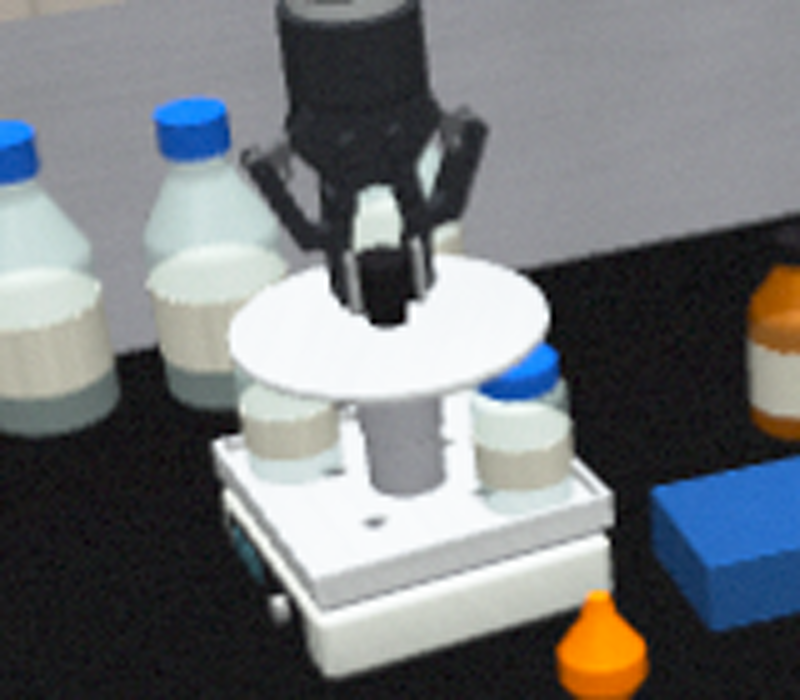

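>>> arm_command(motion=[[[0, 0, 0.1], [0, 0, 0], 3.5], [[0, 0, 0.1], [0, 0, 0], 5], [[0, 0, 0.1], [0, 0, 0], 5.5], [[0, 0, 0.1], [0, 0, 0], 5.5], [[0, 0, 2], [0, 0, 0], 5.5], [[0, 0, 5], [0, 0, 0], 5.5], [[0, 0, 8], [0, 0, 0], 5.5], [[0, -2, 9.5], [0, 0, 0], 5.5]])

```text
t: 36.58
tcp_pos: [0.4591, 0.351, 0.4426]
tcp_rot: [3.139, -0.002, 1.579]
ft_force: [0.2, -0.7, -0.1]
grip_width: 0.0552
```

>>> arm_command(motion=[[[0, -4, 0], [0, 0, 0], 6], [[0, -8, 0], [0, 0, 0], 6], [[0, -12, 0], [0, 0, 0], 6], [[0, -16, 0], [0, 0, 0], 6], [[0, -20, 0], [0, 0, 0], 6], [[0, -24, 0], [0, 0, 0], 6], [[0, -24, 0], [0, 0, 0], 6], [[0, -24, 0], [0, 0, 0], 6]])

```text
t: 37.25
tcp_pos: [0.4589, 0.1072, 0.4403]
tcp_rot: [3.141, 0.0, 1.572]
ft_force: [0.3, 1.0, 0.9]
grip_width: 0.0599
```

```bash
python3 look.py side s30; python3 look.py top t30; python3 look.py wrist w30; python3 -c "
from h import *
import pickle
im,c,s=pickle.load(open('s30.pkl','rb'))
crop(im,120,60,270,180,5,'s30c')
im,c,s=pickle.load(open('t30.pkl','rb'))
crop(im,80,170,190,270,6,'t30c')"
```

```text
37.25 [458.9 107.2 440.3] [3.1409e+00 1.0000e-04 1.5721e+00] [0.3 1.  0.9] 59.9
37.3 [459.1 108.4 440.2] [ 3.1411e+00 -1.0000e-04  1.5742e+00] [-0.4  0.1 -0.3] 60.4
37.35 [459.1 109.3 440.1] [ 3.1413e+00 -1.0000e-04  1.5760e+00] [ 0.2 -0.  -0.7] 60.0
```

View pics/s30c.png

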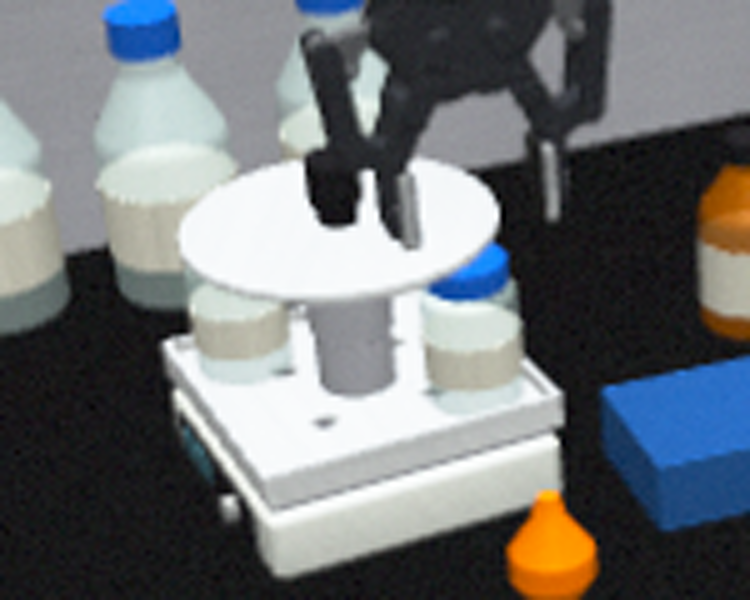

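View pics/t30.png

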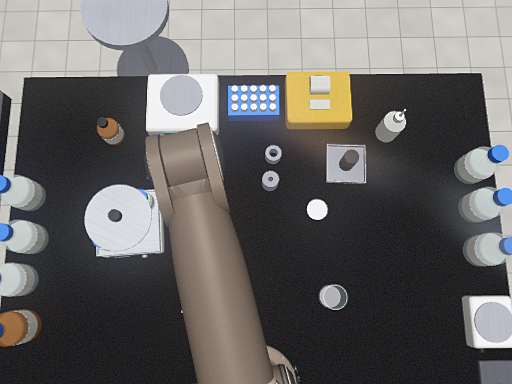

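View pics/w30.png

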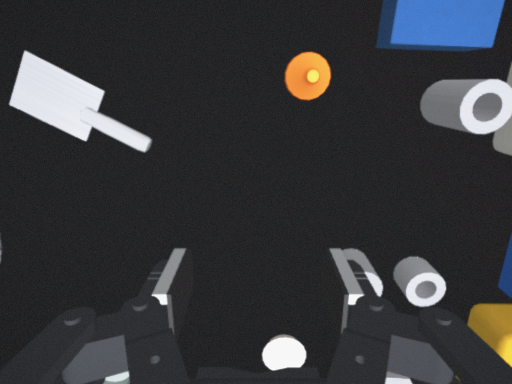

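View pics/s30.png

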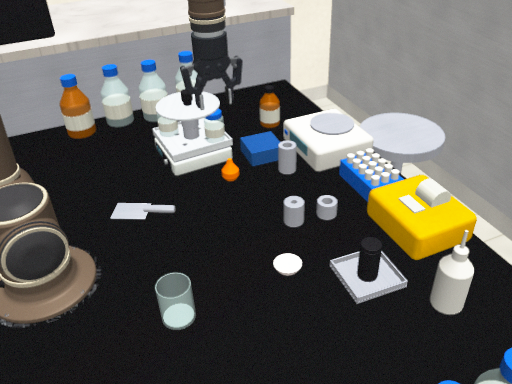

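```bash
python3 - <<'E'
from h import *
import pickle
a=np.linspace(0,2*np.pi,60)
for n,k,box in [('t30',6,(80,170,190,270)),('s30',5,(120,60,270,180))]:
    im,c,s=pickle.load(open(n+'.pkl','rb'))
    x0,y0,x1,y1=box
    o=cv2.resize(im[y0:y1,x0:x1,::-1],None,fx=k,fy=k,interpolation=cv2.INTER_CUBIC)
    for ctr,r_,z,col in [((459,367),90,164,(0,0,255)),((459,367),16,204,(0,255,0))]:
        p=proj(c,np.c_[ctr[0]+r_*np.cos(a),ctr[1]+r_*np.sin(a),np.full(60,z)]/1000)
        p=(p-[x0,y0]+.5)*k
        cv2.polylines(o,[p.round().astype(int)],True,col,1)
    cv2.imwrite(f'pics/{n}o.png',o)
E
```

```text
(no output)
```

View pics/t30o.png

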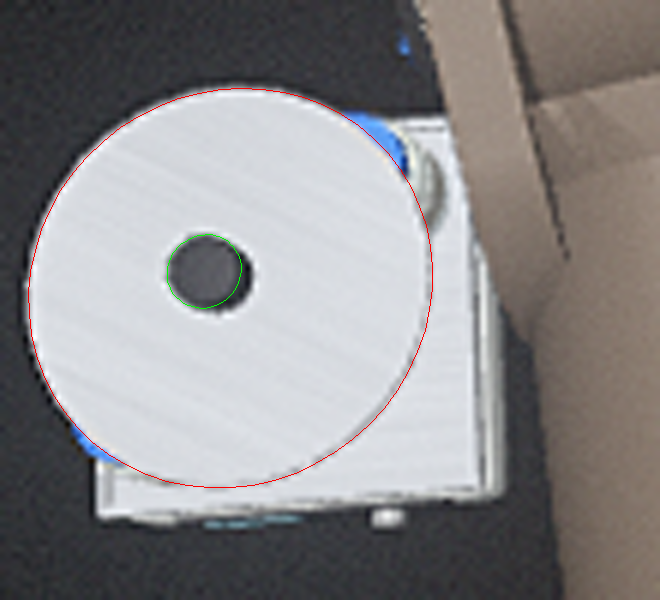

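View pics/s30o.png

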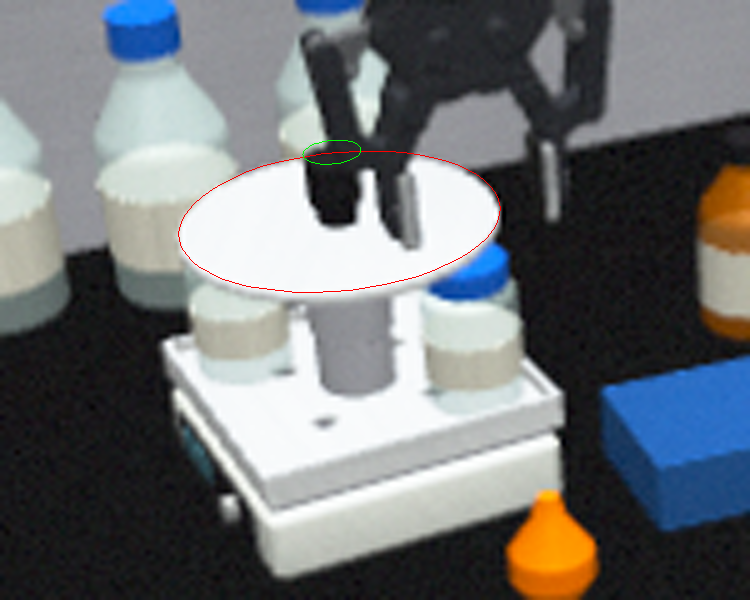

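The modelled outline of a level cover seated at 164 mm matches both views, and the bottles stand inside the rim. I'm handing in.

```bash
python3 -c "
from plant import order
print(order.hand_in())"
```

```text
the job is handed in; nothing more can be done
None
```

The shaker is set up as asked and was handed in at about 37 s, well inside the 210 s limit. No verdict was reported.

**What I did, in order:**
1. Moved the black cap to the tray; it stands upright there.
2. Turned the platform about −12.3° and seated it on the four studs, with the spindle up through its collar.
3. Put sleeve A (60 mm tall, 26 mm bore) over the spindle, standing on the collar.
4. Stood the two bottles that were present in opposite corners of the platform, inside the rim.
5. Put the cover on the sleeve last.

**Last checks:**
- **Heights:** the platform, sleeve, second bottle and cover each met resistance within 0.1 mm of the height I worked out beforehand. The first bottle was set down to its expected height without a separate force reading; later pictures show it standing.
- **Cover:** a drawn outline of a level cover in its seated position matches both the top and side pictures, so it sits level with its ring around the sleeve.
- **Other things on the bench:** the bulb, dish, filter box and remaining sleeves look unmoved in the pictures. I saw no sign of a bottle or the cover being knocked.

**What disagreed:** the cameras differed on the drive's position. The side camera read it up to about 10 mm off in y, and the top camera about 4 mm off from the wrist camera. I went by the wrist camera and the contact forces.

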